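Pack and latch a sample transport carrier

TASK

Pack the sample carrier for transport: pull every wide tube out of the rack and stand it in a well of the carrier, and lay the temperature logger flat on the ledge at the carrier's end (in any order, never letting a tube drop from a height). Then shut the lid, and for each of the two draw latches hook the wire loop over its keeper on the lid and press the lever down past centre until it is fully home against the carrier. Leave the slim tubes in the rack and everything else on the bench where it is.

Things in the scene. Friction and masses are not known exactly. Their poses are not given: they have to be found in the camera images.
- carrier: grey carrier (fixed), 130 x 290 mm, rim 105 mm up, walls 5 mm. Origin: centre of underside; x from latch side (front, at -65 mm) to hinge side, y along its length, z up. Four square wells 36 mm wide at x 0, y -119, -77, -35, +7 mm: floor 6 mm, mouth 80 mm above the bench. Then a partition (y 25 to 31), and the ledge: pocket floor 85 mm up, x -60 to 60, y 31 to 140 mm
- lid (a joint): lid angle, rad: 0 shut, grows as it opens, at most 1.8; starts 1.5 to 1.7. Stiff: it stays where it is left and takes 2 to 4 N at its front edge. Hinge axis parallel to the carrier's y at carrier x +65 mm, 105 mm up. The lid is a cap 130 x 290 mm and 30 mm deep that sits on the rim (top 135 mm up when shut, clear of the tubes), with a black carry grip (140 x 14 x 20 mm) along its top
- keeper_a (a point): steel J-shaped hook 24 mm wide on the lid's front wall, at carrier y -75 mm (latch a). The point is where the middle of the loop's crossbar lies when hooked, 17 mm out from the wall, on a 4 mm shelf. A 3 mm lip, 22 to 25 mm out from the wall, stands up to 7 mm above the point: the crossbar must pass over it and drop between lip and wall, anywhere in that gap. Axes: the lid's
- keeper_b (a point): the same hook for latch b, at carrier y +75 mm
- lever_a (a joint): draw-latch lever a, rad: 0 flat down on the carrier's front (home), pi/2 straight out, at most 2.9; starts 1.4 to 1.8. Pivot 18 mm out from the front wall, 66 mm up, at carrier y -75. Plate 30 mm wide reaching 54 mm from the pivot, outer face 7.5 mm off the pivot line. Stays where left while slack; with the loop hooked it tightens at about 1.2, takes 0.2 N m, passes centre at 0.4, then snaps home
- lever_b (a joint): the same for the lever of latch b, at carrier y +75 mm
- loop_a (a joint): angle of wire loop a to its lever, rad. Lever angle + this = lean of the loop: 0 straight up, negative when it leans out to the front (as at the start). Moves easily and stays where it is left. The loop's own pivot is on the lever, 16 mm from the lever's pivot, at (lever angle - 0.4) from straight down towards the front
- loop_b (a joint): the same for the loop of latch b
- bar_a (a point): middle of loop a's crossbar, 6 mm round, parallel to the carrier's y. The loop is a U of steel wire, 45 mm wide over its two 5 mm side wires, crossbar 58 mm from the loop's own pivot, sprung: it stretches up to 9 mm (6 N per mm). Site axes: y along the crossbar, z along the side wires away from the pivot. It can be pinched across the side wires
- bar_b (a point): the same point on loop b
- rack: light grey tube rack (fixed), 112 x 180 mm, 60 mm high, with four square wide cells (36 mm) in the row at own x -30 mm, own y -63, -21, 21, 63 mm, and four slim cells behind at own x +37 mm. Origin: centre of its underside. Cell floors are 5 mm above the bench
- tube0: wide capped tube 0 of the rack, or absent (None): 115 mm tall, body 29 mm across, screw cap 34 mm across and 22 mm high at the top. Origin: middle of its bottom end, z up along the tube. 40 to 85 g
- tube1: wide capped tube 1 of the rack, or absent (None): 115 mm tall, body 29 mm across, screw cap 34 mm across and 22 mm high at the top. Origin: middle of its bottom end, z up along the tube. 40 to 85 g
- tube2: wide capped tube 2 of the rack, or absent (None): 115 mm tall, body 29 mm across, screw cap 34 mm across and 22 mm high at the top. Origin: middle of its bottom end, z up along the tube. 40 to 85 g
- tube3: wide capped tube 3 of the rack, or absent (None): 115 mm tall, body 29 mm across, screw cap 34 mm across and 22 mm high at the top. Origin: middle of its bottom end, z up along the tube. 40 to 85 g
- slim0: slim capped tube in the rack's back row: 120 mm tall, 17 mm across, cap 22 mm across; stays there. Origin: middle of its bottom end
- slim1: slim capped tube in the rack's back row: 120 mm tall, 17 mm across, cap 22 mm across; stays there. Origin: middle of its bottom end
- slim2: slim capped tube in the rack's back row: 120 mm tall, 17 mm across, cap 22 mm across; stays there. Origin: middle of its bottom end
- logger: temperature logger: flat white instrument 48 x 92 x 24 mm with a grey display, lying on the bench in front of the rack. Origin: centre of its underside; own y along its length, z up. 100 to 200 g
- reagent: amber bottle, 84 mm across, 170 mm tall (bystander)
- flask: conical glass flask, 96 mm across, 130 mm tall (bystander)
- beaker: clear beaker, 70 mm across, 90 mm tall (bystander)
- tip_box: grey box of pipette tips 125 x 85 x 49 mm (bystander)
- marker: marker pen 140 mm long, lying on the bench (bystander)
Things that resemble listed ones, but are neither listed nor needed, are in the scene too. Leave any yellow look-alike of the tube0 alone.

How it is judged (in metres and radians):
On the way, in this order (a step that is already met when the one before it is completed fails the run):
1. every wide tube stands in a carrier well and the logger lies flat on the ledge (x of tube0 in the frame of carrier between -0.02 and 0.02 m and y of tube0 in the frame of carrier between -0.142 and 0.03 m and z of each of tube0, tube1, tube2, tube3 in the frame of carrier below 0.02 m and angle between each of tube0, tube1, tube2, tube3, logger's own z axis and vertical below 0.15 rad and x of tube1 in the frame of carrier between -0.02 and 0.02 m and y of tube1 in the frame of carrier between -0.142 and 0.03 m and x of tube2 in the frame of carrier between -0.02 and 0.02 m and y of tube2 in the frame of carrier between -0.142 and 0.03 m and x of tube3 in the frame of carrier between -0.02 and 0.02 m and y of tube3 in the frame of carrier between -0.142 and 0.03 m and x of logger in the frame of carrier between -0.045 and 0.045 m and y of logger in the frame of carrier between 0.03 and 0.14 m and z of logger in the frame of carrier between 0.075 and 0.097 m), for 0.2 s.
2. the lid is shut over them (all of step 1 and value of joint lid below 0.06 rad), for 0.2 s.
3. the loop of one latch is hooked behind its keeper's lip while its lever is still up (((value of joint lid below 0.06 rad and value of joint lever_a above 0.8 rad and x of bar_a in the frame of keeper_a between -0.007 and 0.016 m and z of bar_a in the frame of keeper_a between -0.006 and 0.007 m) or (value of joint lid below 0.06 rad and value of joint lever_b above 0.8 rad and x of bar_b in the frame of keeper_b between -0.007 and 0.016 m and z of bar_b in the frame of keeper_b between -0.006 and 0.007 m))), for 0.2 s.
4. both levers are home with their loops hooked (value of joint each of lever_a, lever_b below 0.1 rad and velocity of joint each of lever_a, lever_b below 0.1 rad/s and x of bar_a in the frame of keeper_a between -0.007 and 0.016 m and z of bar_a in the frame of keeper_a between -0.006 and 0.007 m and x of bar_b in the frame of keeper_b between -0.007 and 0.016 m and z of bar_b in the frame of keeper_b between -0.006 and 0.007 m), for 0.2 s.
At the end, for the whole second after the job is handed in: every wide tube stands in a well (bottom under 20 mm up, tilt under 0.15), the logger lies flat on the ledge, the lid is shut (under 0.04 rad), the crossbar lies behind the keeper's lip, the lever is home (under 0.1 rad), slim tubes and bystanders moved under 30 mm (all of step 1 and all of step 4 and value of joint lid below 0.04 rad and distance of each of slim0, slim1, slim2, reagent, flask, beaker, tip_box, marker from where it was at the start of the episode below 0.03 m and angle between each of slim0, slim1, slim2's own z axis and vertical below 0.25 rad); the robot touches nothing.
It fails at once if a slim tube or another bystander is moved by more than 50 mm (distance of any of slim0, slim1, slim2, reagent, flask, beaker, tip_box, marker from where it was at the start of the episode above 0.05 m).
It fails at once if a wide tube is dropped or flung (faster than 1.5 m/s) (linear speed of any of tube0, tube1, tube2, tube3 above 1.5 m/s).
Of tube0, tube1, tube2, tube3 only 2 to 4 are there at a start; the rules pass over those that are not, and their reading is None.
At some moment in a run one of logger may be knocked a few centimetres aside while the robot is not near it.
It also fails if it takes over 210 s, if anything falls off the work surface, if the arm or the gripper's body presses on something with over 40 N, if the wrist force passes 120 N, or if a joint passes its speed limit or range.

ROBOT

A 6-joint arm with a two-finger parallel gripper is mounted at the origin on the work surface. World frame = base frame: x ahead of the robot, y to its left, z up, the work surface at z = 0. Lengths are in m, angles in degrees, forces in N, time in s.
With the tool pointing down it reaches from about 0.35 to 0.875 m from the base axis. Payload 4.2 kg.
Tool frame: the origin (TCP) lies midway between the tips of the shut fingers; the grasp point (between the pads) lies 19 mm behind it; y points along the fingers, z is the direction in which the jaws open and shut, and the axes are right-handed (so a half turn about y gives the same grasp; the last joint's range is limited). The gripper opens to 87 mm and grips with 3 to 60 N. Pads are 19 mm wide; open, the fingers measure 117 mm over their backs; the gripper's body (75 mm by 190 mm) begins 51 mm behind the grasp point.
Start: joints at [80.764, 22.042, 0.453, 0, -68.411, -14.817], TCP at [0.255, 0.571, 0.223] pointing down, gripper open.
Joint ranges: [-179.83, 179.83], [-69.29, 118.12], [-61.27, 80.66], [-181.25, 117.63], [-171.15, -9.14], [-177.46, 177.46]. Speed limits (degrees/s): [159.86, 159.86, 180, 180, 180, 180].

INTERFACE

Orientations are given as [roll, pitch, yaw] about the fixed x, y, z axes, in that order (R = Rz(yaw) Ry(pitch) Rx(roll)).
In Python, from workcell import env gives the robot as it stands. The module is installed in compiled form; this text tells all that it offers. Calls block until the motion is done:
- env.goto(position, orientation): joint-space move of the TCP to a pose.
- env.move_straight(position, rotation=None, rate=0.15, force_limit=None): straight line of the TCP; rotation=None keeps the orientation; rate is the mean speed in m/s. With force_limit (N) it stops when the force on the tool has changed by that much, and returns True; else False.
- env.set_joints(angles): joint-space move.
- env.gripper_to(opening, grasp_force=None): opening from 0.0 (shut) to 1.0 (fully open); grasp_force is the grip in N (None keeps the last); returns when the fingers have stopped.
- env.dwell(seconds).
- env.inverse_kinematics(position, orientation): joint angles nearest the present ones, or None.
- env.read_state(): the state.
- env.grab_frame(name): name is "side" or "top"; returns a dict with "image" (480x640x3 uint8, blue, green, red), "fx", "fy", "cx", "cy" (pixels), "position" and "orientation" of the camera in the world. Camera axes: x right, y up, looking along -z (the intrinsics and any distortion apply to the point x, -y, -z); pixel columns grow to the right and rows downward; lengths in m; the calibration is good to about 2 mm. A picture is of the moment at which its call begins. There is no depth.
A pose or a line that the arm cannot do raises env.Unreachable and nothing moves.
- env.close_job(): hands the job in, once; it reports no verdict.
Trained networks look in a picture, given as the dict that the camera call returned (one of the last four; its "shot" number tells which), for a name from the list of things; names that differ only in an ending like _2 or _b are one class to them, and where a whole thing is asked for, a point or a joint stands for the part that bears it (a point fixed in the world has none). Each returns a list of dicts, best first, with "score" (0 to 1); they miss things now and then, are a little off and sometimes report something else, mostly with a low value. They report only what shows in the picture. A call takes as long as a camera call. They do not tell look-alikes from the thing itself.
- env.search_frame(picture, thing): "xyz" ([x, y, z] in m, in world coordinates, good to about 4 mm: the middle of the surface that is visible of it).
- env.trace(picture, thing): "mask" (480x640 bool, what is visible of it).
The state is a dict: "clock": time; "joint_positions": joint angles; "qvel": joint speeds; "joint_torque": joint torques, N m; "position": TCP position; "tool_rot": TCP orientation; "force": force on the tool from outside, world axes, zero at the start; "wrist_torque": the same for the moment, N m; "opening": opening from 0.0 (shut) to 1.0 (fully open).
Only numpy, scipy, OpenCV 4.12 (cv2) and the standard library are available. Lean on these libraries where they do the work, as an engineer would, in place of code of your own. Each camera call takes 0.05 s, during which the arm holds its last target.

## Working session

There is one attempt and no reset: what is moved stays moved. The work goes in short steps, each a Python script; the robot and the scene stay as the last script left them, time stands still between calls to the robot, and variables do not carry over. Pictures are saved under pics/ and viewed, and the job is handed in when it is done.

```bash
ls; mkdir -p pics
python3 - <<'E'
from workcell import env
import cv2
s=env.read_state(); print(s)
for n in ("side","top"):
    f=env.grab_frame(n); cv2.imwrite(f"pics/{n}0.png",f["image"]); print({k:v for k,v in f.items() if k!="image"})
E
```

```text
pics
{'clock': 0.0, 'joint_positions': array([ 8.07667873e+01,  2.20890614e+01,  3.79444977e-01, -2.84744658e-02,
       -6.84103622e+01, -1.48183758e+01]), 'qvel': array([ 0.02114694, -0.01533039, -0.01370326, -0.03879629,  0.08275302,
       -0.09293687]), 'joint_torque': array([-3.71618062e-04, -3.90667641e+01,  1.87396735e+01,  4.21976522e+00,
        1.08321989e-02, -1.97143290e-04]), 'position': array([0.25444581, 0.57020116, 0.22147655]), 'tool_rot': array([-8.98772434e+01,  5.11087734e-03,  1.55937912e+02]), 'force': array([-0.231944  , -0.28634177,  0.13249563]), 'wrist_torque': array([-0.02282007, -0.00495663,  0.04741784]), 'opening': 1.0009504689697462}
{'fx': 590.0441977476753, 'fy': 590.0441977476753, 'cx': 327.2077595131087, 'cy': 243.73769511952065, 'position': array([-0.00640251, -0.91671775,  0.91628002]), 'orientation': array([ 51.52738057,   0.79319213, -35.40173078]), 'shot': 1}
{'fx': 545.9119411260008, 'fy': 545.9119411260008, 'cx': 319.2427429501932, 'cy': 236.77269885690455, 'position': array([ 0.35826501, -0.03946429,  1.30029673]), 'orientation': array([ 11.22096802,   0.81617507, -90.18974484]), 'shot': 2}
```

View pics/side0.png

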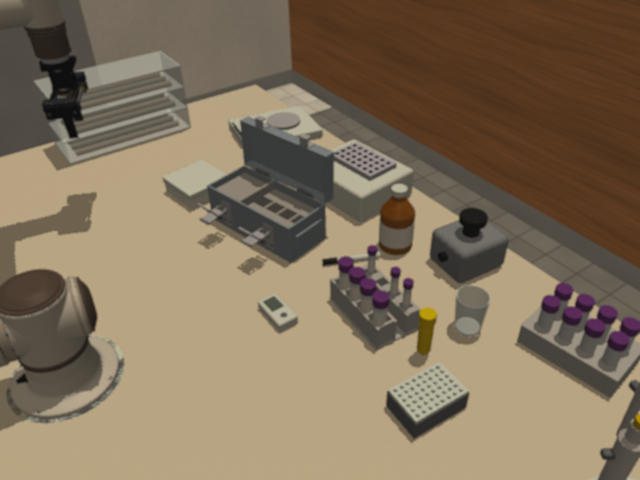

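View pics/top0.png

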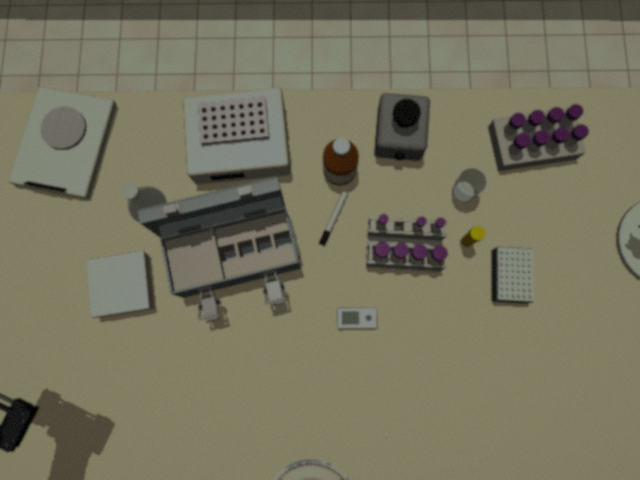

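The views show the carrier with its lid open (top ≈(230,250)), wide tubes at top (380–440,250) in the near rack, and the slim row behind. The logger is at (357,318). Look-alikes are the second rack at (540,135) and a yellow tube at (473,237). Next I'll measure.

```bash
cat > h.py <<'E'
from workcell import env
import numpy as np, cv2
from scipy.spatial.transform import Rotation as R
def cam(f):
    return R.from_euler('xyz',f['orientation'],degrees=True).as_matrix(), np.array(f['position'])
def proj(f,p):
    M,t=cam(f); q=(np.atleast_2d(p)-t)@M
    return np.c_[f['cx']+f['fx']*q[:,0]/-q[:,2], f['cy']-f['fy']*q[:,1]/-q[:,2]]
def ray(f,u,v):
    M,t=cam(f); return M@np.array([(u-f['cx'])/f['fx'],-(v-f['cy'])/f['fy'],-1.0]),t
def atz(f,u,v,z):
    d,t=ray(f,u,v); return t+d*(z-t[2])/d[2]
E
python3 - <<'E'
from h import *
np.set_printoptions(precision=4,suppress=True)
for n in ("side","top"):
    f=env.grab_frame(n)
    for th in ("carrier","lid","keeper_a","lever_a","loop_a","bar_a","rack","tube0","slim0","logger"):
        r=env.search_frame(f,th)
        print(n,th,[(np.round(x['xyz'],3).tolist(),round(x['score'],2), proj(f,x['xyz'])[0].astype(int).tolist()) for x in r[:10]])
    for th in ("lid","carrier","rack","logger"):
        r=env.trace(f,th); 
        if r: cv2.imwrite(f"pics/m_{n}_{th}.png",r[0]['mask'].astype(np.uint8)*255)
E
```

```text
side carrier [([0.611, 0.168, 0.095], 0.88, [282, 192])]
side lid [([0.657, 0.197, 0.166], 0.88, [289, 157])]
side keeper_a [([0.659, 0.199, 0.172], 0.91, [289, 155])]
side lever_a [([0.433, 0.217, 0.065], 0.83, [210, 217]), ([0.473, 0.075, 0.076], 0.67, [253, 236])]
side loop_a [([0.434, 0.204, 0.092], 0.58, [212, 211]), ([0.506, -0.481, 0.045], 0.25, [426, 397])]
side bar_a [([0.462, 0.06, 0.106], 0.48, [251, 231]), ([0.765, -0.093, 0.093], 0.18, [396, 221])]
side rack [([0.557, -0.266, 0.047], 0.96, [373, 315])]
side tube0 [([0.596, -0.378, 0.084], 0.88, [426, 326]), ([0.553, -0.294, 0.104], 0.86, [381, 303]), ([0.561, -0.163, 0.107], 0.8, [344, 265]), ([0.552, -0.247, 0.11], 0.64, [366, 288]), ([0.554, -0.204, 0.106], 0.61, [354, 278])]
side slim0 [([0.63, -0.166, 0.104], 0.76, [371, 255]), ([0.624, -0.251, 0.1], 0.68, [394, 278]), ([0.624, -0.295, 0.101], 0.65, [409, 290]), ([0.554, -0.207, 0.108], 0.15, [354, 278])]
side logger [([0.415, -0.122, 0.023], 0.92, [278, 312]), ([0.658, 0.198, 0.173], 0.61, [289, 155]), ([0.717, -0.381, 0.059], 0.5, [470, 310])]
top carrier [([0.594,
[... 294 characters left out ...]
[0.426, 0.218, 0.093], 0.61, [210, 314]), ([0.477, 0.084, 0.073], 0.28, [272, 291])]
top bar_a [([0.459, 0.077, 0.101], 0.55, [273, 298]), ([0.424, 0.22, 0.104], 0.52, [207, 314]), ([0.651, 0.207, 0.16], 0.28, [212, 207])]
top rack [([0.614, -0.216, 0.047], 0.95, [401, 233])]
top tube0 [([0.566, -0.159, 0.126], 0.82, [381, 247]), ([0.556, -0.28, 0.119], 0.77, [436, 252]), ([0.563, -0.2, 0.116], 0.76, [399, 249]), ([0.601, -0.364, 0.117], 0.62, [473, 232]), ([0.559, -0.238, 0.118], 0.58, [417, 251])]
top slim0 [([0.625, -0.241, 0.125], 0.47, [417, 221])]
top logger [([0.421, -0.107, 0.026], 0.85, [356, 317]), ([0.477, 0.082, 0.071], 0.66, [273, 291]), ([0.77, -0.071, 0.115], 0.6, [339, 160])]
```

Run:
```python
import cv2
a=cv2.imread("pics/top0.png");b=cv2.imread("pics/side0.png")
cv2.imwrite("pics/c1.png",cv2.convertScaleAbs(cv2.resize(a[165:335,120:320],None,fx=4,fy=3.5*4/3.5*0.88,interpolation=2)[:600],alpha=1.6))
cv2.imwrite("pics/c2.png",cv2.convertScaleAbs(cv2.resize(a[200:340,320:500],None,fx=4,fy=4,interpolation=2),alpha=1.5))
cv2.imwrite("pics/c3.png",cv2.convertScaleAbs(cv2.resize(b[110:260,190:345],None,fx=4,fy=4,interpolation=2),alpha=1.5))
```

```text
(no output)
```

View pics/c1.png

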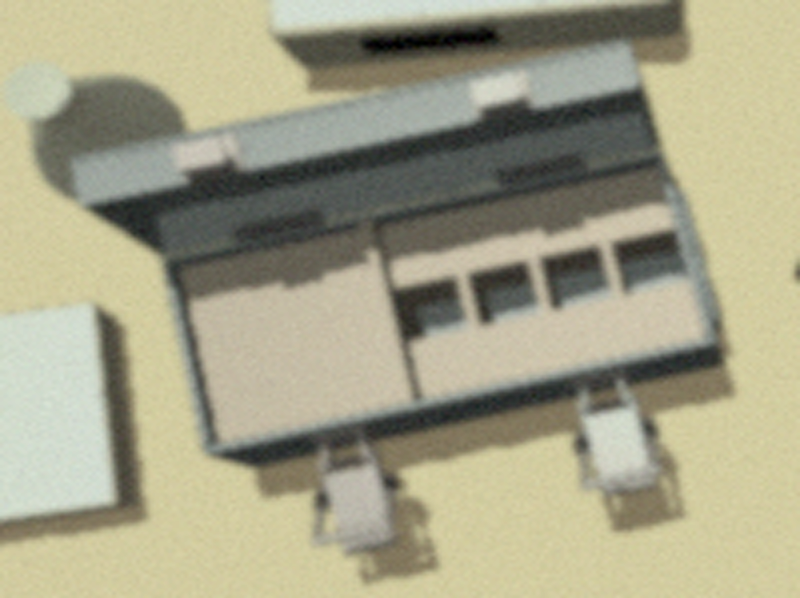

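View pics/c2.png

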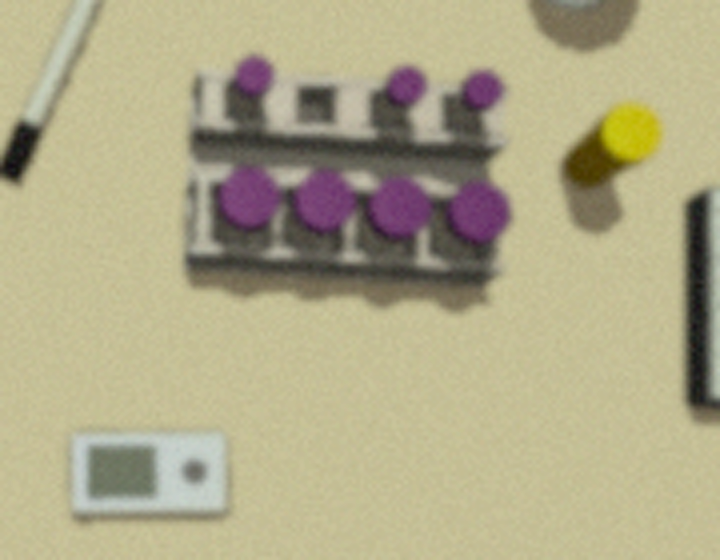

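View pics/c3.png

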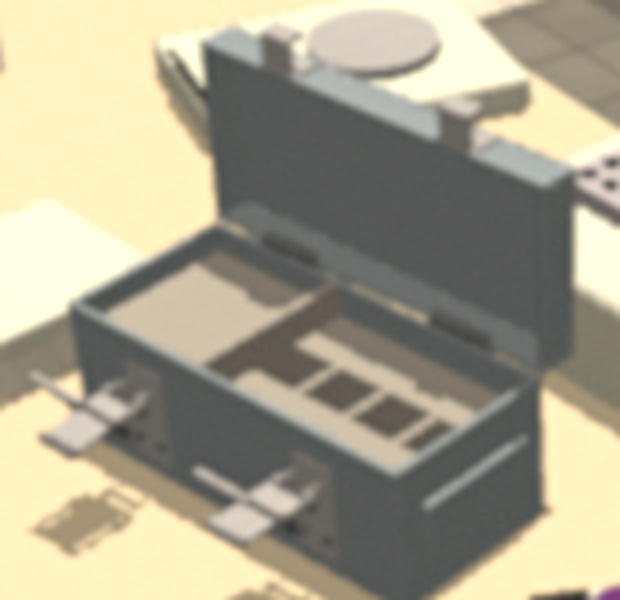

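```bash
cat >> h.py <<'E'
def rim(p):
    x,y,a=p
    L=np.array([[-.065,.145,.105],[-.065,-.145,.105],[.065,.145,.105],[.065,-.145,.105]])
    return toW(p,L)
def toW(p,L):
    L=np.atleast_2d(L).astype(float); c,s=np.cos(p[2]),np.sin(p[2])
    return np.c_[p[0]+c*L[:,0]-s*L[:,1], p[1]+s*L[:,0]+c*L[:,1], L[:,2]]
E
python3 - <<'E'
from h import *
from scipy.optimize import least_squares
np.set_printoptions(precision=4,suppress=True)
fs=env.grab_frame("side"); ft=env.grab_frame("top")
T=np.array([[171.75,292.3],[299.2,263],[161.2,239.4],[287,216]])
S=np.array([[208.75,186.75],[290.75,228.25],[244.5,167],[325,204.5]])
def both(p): return np.r_[(proj(ft,rim(p))-T).ravel(),(proj(fs,rim(p))-S).ravel()]
r=least_squares(both,[.6,.17,.26],loss='soft_l1'); print(r.x,np.degrees(r.x[2])); print(both(r.x).reshape(-1,2))
for nm,fn in (("t",lambda p:(proj(ft,rim(p))-T).ravel()),("s",lambda p:(proj(fs,rim(p))-S).ravel())):
    q=least_squares(fn,[.6,.17,.26]); print(nm,q.x)
p=r.x
L=[]
for yy in (-.119,-.077,-.035,.007):
    for a,b in ((-1,-1),(1,-1),(1,1),(-1,1)): L.append([a*.018,yy+b*.018,.08])
for n,f,(x0,y0,x1,y1) in (("t",ft,(120,165,320,315)),("s",fs,(190,110,350,230))):
    k=4; im=cv2.convertScaleAbs(cv2.resize(f['image'][y0:y1,x0:x1],None,fx=k,fy=k,interpolation=2),alpha=1.5)
    for uv,c in ((proj(f,rim(p)),(0,0,255)),(proj(f,toW(p,L)),(0,255,0))):
        for u,v in uv: cv2.circle(im,(int((u-x0+.5)*k),int((v-y0+.5)*k)),3,c,-1)
    cv2.imwrite(f"pics/ov_{n}.png",im)
# caps
for n,f in (("t",ft),("s",fs)):
    im=f['image'].astype(int)
    hsv=cv2.cvtColor(f['image'],cv2.COLOR_BGR2HSV)
    m=((hsv[...,0]>130)&(hsv[...,0]<170)&(hsv[...,1]>80)).astype(np.uint8)
    N,l,st,ce=cv2.connectedComponentsWithStats(m)
    for i in range(1,N):
        if st[i,4]>25: print(n,st[i],ce[i], atz(f,*ce[i],.12)if n=='t' else '')
E
```

```text
[0.5656 0.1748 0.2357] 13.501985445337917
[[ 0.1545  2.0927]
 [ 1.199   0.1562]
 [-0.0136 -1.4338]
 [ 0.1561 -8.2054]
 [-2.2743 -2.0159]
 [-2.1914  0.7253]
 [-0.2067 -2.5926]
 [ 1.0109 -0.3669]]
t [0.5616 0.1756 0.2109]
s [0.5655 0.1704 0.2485]
t [566 105  16  15 160] [574.05 111.95] [ 0.8807 -0.6087  0.12  ]
t [547 108  18  14 170] [555.3412 114.8765] [ 0.8739 -0.5654  0.12  ]
t [529 111  16  14 169] [536.4852 117.6627] [ 0.8676 -0.5219  0.12  ]
t [510 114  16  15 162] [517.1296 120.6296] [ 0.8607 -0.4773  0.12  ]
t [572 125  16  15 169] [579.2663 131.9349] [ 0.8321 -0.6159  0.12  ]
t [553 127  17  16 187] [560.7326 134.4813] [ 0.8263 -0.5735  0.12  ]
t [534 130  16  15 180] [541.3833 137.4   ] [ 0.8197 -0.5292  0.12  ]
t [515 133  16  15 180] [522.1778 140.3167] [ 0.8131 -0.4852  0.12  ]
t [379 215   8   9  53] [382.8113 218.9811] [ 0.6318 -0.1644  0.12  ]
t [417 218   9   8  52] [420.9038 221.3846] [ 0.6258 -0.2483  0.12  ]
t [436 219   9   8  55] [439.9818 222.4364] [ 0.6231 -0.2902  0.12  ]
t [375 242  15  15 167] [381.6168 249.2994] [ 0.5637 -0.16    0.12  ]
t [393 243  16  15 169] [400.3846 250.2663] [ 0.5613 -0.201   0.12  ]
t [412 245  16  15 172] [419.2616 251.8895] [ 0.5575 -0.242   0.12  ]
t [432 246  15  15 168] [438.7798 253.    ] [ 0.5548 -0.2845  0.12  ]
s [368 246   9   9  60] [371.8667 249.75  ] 
s [338 257  51  51 841] [363.9084 282.415 ] 
s [392 268   8   9  62] [395.0806 271.7742] 
s [404 279   9  10  71] [407.7606 283.2958] 
s [543 283  30  30 463] [556.8164 297.54  ] 
s [563 294  32  31 509] [577.9057 309.1395] 
s [585 306  32  31 546] [600.3956 321.0073] 
s [609 317  31  34 581] [623.9811 333.5267]
```

View pics/ov_t.png

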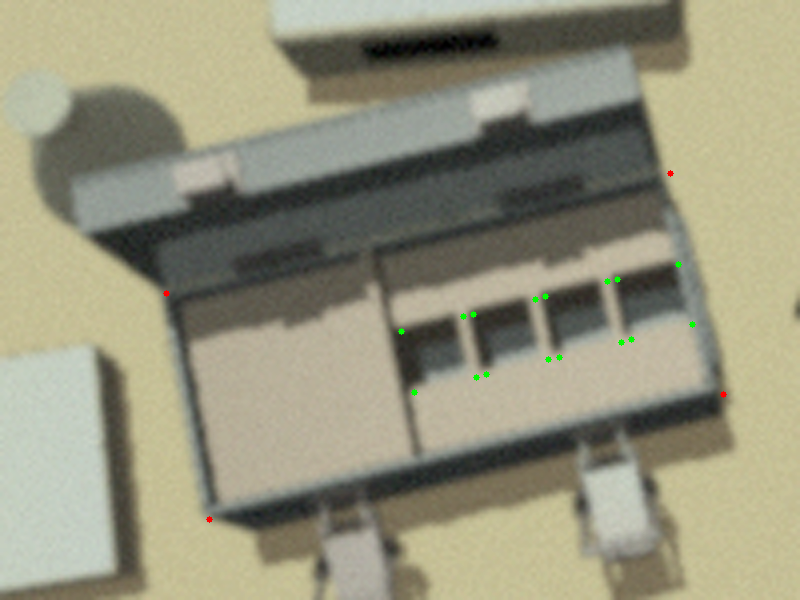

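View pics/ov_s.png

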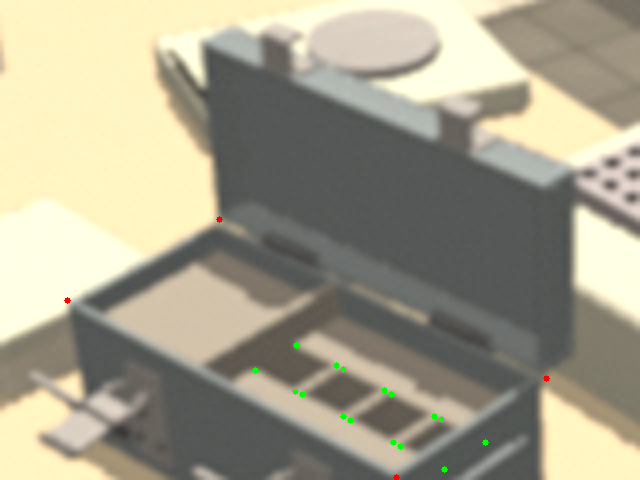

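Run:
```python
from h import *
from scipy.optimize import least_squares
np.set_printoptions(precision=4,suppress=True)
fs=env.grab_frame("side"); ft=env.grab_frame("top")
cv=lambda a,x0,y0:(np.array(a,float)+.5)/4-.5+[x0,y0]
W=lambda yy,a,b:[a*.018,yy+b*.018,.08]
Lt=[[-.065,.145,.105],[-.065,-.145,.105],W(.007,1,1),W(.007,-1,-1),W(-.035,1,1),W(-.035,-1,1),W(-.035,-1,-1),W(-.077,1,1),W(-.077,-1,1),W(-.077,-1,-1),W(-.119,1,1),W(-.119,-1,1),W(-.119,-1,-1)]
T=cv([[207,508],[719,393],[395,325],[468,372],[470,318],[486,376],[537,362],[542,300],[557,358],[608,345],[615,280],[628,342],[694,325]],120,165)
Ls=[[-.065,.145,.105],[-.065,-.145,.105],[.065,.145,.105],[.065,-.145,.105],W(-.035,1,1),W(-.077,1,1)]
S=cv([[75,305],[403,473],[212,228],[542,377],[342,368],[390,392]],190,110)
def e(p,which):
    r=[]
    if 't' in which: r.append((proj(ft,toW(p,Lt)+np.r_[0,0,0])-T).ravel())
    if 's' in which: r.append((proj(fs,toW(p,Ls))-S).ravel())
    return np.concatenate(r)
for w in ('t','s','ts'):
    r=least_squares(e,[.56,.17,.24],args=(w,),loss='soft_l1'); print(w,r.x,np.degrees(r.x[2])); print(e(r.x,w).reshape(-1,2).round(1).tolist())
```

```text
t [0.5666 0.1769 0.216 ] 12.376302688123793
[[-1.2, 1.2], [-0.2, 1.2], [0.7, 0.8], [1.0, 0.9], [0.1, -1.4], [-0.9, -0.7], [1.9, -0.7], [0.1, -0.9], [-0.5, -0.2], [2.2, -0.4], [-0.1, 0.1], [-0.2, -0.2], [-1.2, 0.6]]
s [0.5649 0.1746 0.2611] 14.961180453365253
[[-2.8, -0.2], [-0.4, 0.8], [0.0, -1.8], [1.2, -0.5], [0.1, 0.2], [0.4, 0.2]]
ts [0.5654 0.1767 0.235 ] 13.46331812641573
[[-0.3, 2.8], [0.2, 0.4], [0.7, 1.6], [1.2, 1.3], [-0.0, -1.0], [-0.7, -0.4], [2.0, -0.6], [-0.0, -0.8], [-0.4, -0.2], [2.3, -0.7], [-0.3, -0.1], [-0.1, -0.6], [-1.2, -0.0], [-2.3, -1.5], [-2.4, 0.7], [1.3, -2.5], [0.4, -0.0], [-0.2, -0.1], [-0.2, 0.1]]
```

```bash
cat >> h.py <<'E'
def wire(p):
    seg=[]
    for z in (0,.105):
        c=[(-.065,-.145,z),(.065,-.145,z),(.065,.145,z),(-.065,.145,z)]
        seg+= [(c[i],c[(i+1)%4]) for i in range(4)]
    c=[(-.06,-.14,.105),(.06,-.14,.105),(.06,.14,.105),(-.06,.14,.105)]
    seg+= [(c[i],c[(i+1)%4]) for i in range(4)]
    for a in (-.065,.065):
        for b in (-.145,.145): seg.append(((a,b,0),(a,b,.105)))
    for yy in (-.119,-.077,-.035,.007):
        c=[(-.018,yy-.018,.08),(.018,yy-.018,.08),(.018,yy+.018,.08),(-.018,yy+.018,.08)]
        seg+= [(c[i],c[(i+1)%4]) for i in range(4)]
    return [(toW(p,a)[0],toW(p,b)[0]) for a,b in seg]
def overlay(f,segs,box,k,fn,alpha=1.5,col=(0,0,255),grid=False):
    x0,y0,x1,y1=box
    im=cv2.convertScaleAbs(cv2.resize(f['image'][y0:y1,x0:x1],None,fx=k,fy=k,interpolation=cv2.INTER_CUBIC),alpha=alpha)
    for a,b in segs:
        uv=(proj(f,[a,b])-[x0,y0]+.5)*k-.5
        cv2.line(im,tuple(int(t) for t in uv[0]),tuple(int(t) for t in uv[1]),col,1)
    cv2.imwrite(fn,im)
E
python3 - <<'E'
from h import *
fs=env.grab_frame("side"); ft=env.grab_frame("top")
p=[.5654,.1767,.235]
overlay(ft,wire(p),(150,200,310,300),5,"pics/w_t.png")
overlay(fs,wire(p),(195,110,345,260),4,"pics/w_s.png")
E
```

```text
(no output)
```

View pics/w_t.png

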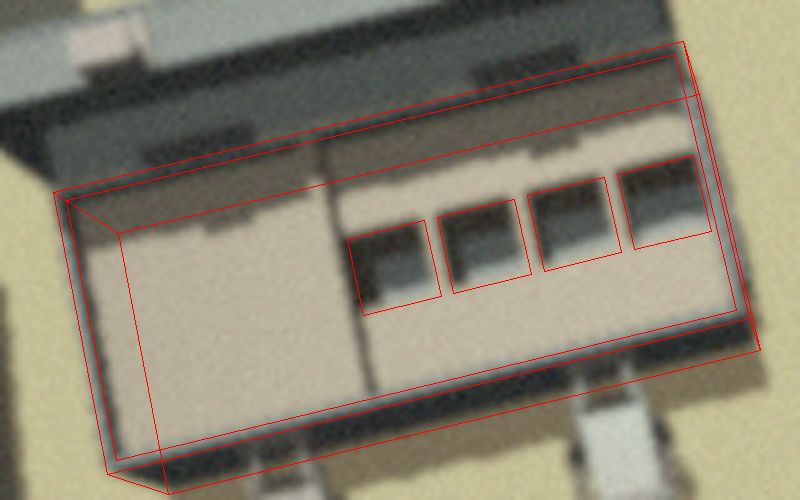

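View pics/w_s.png

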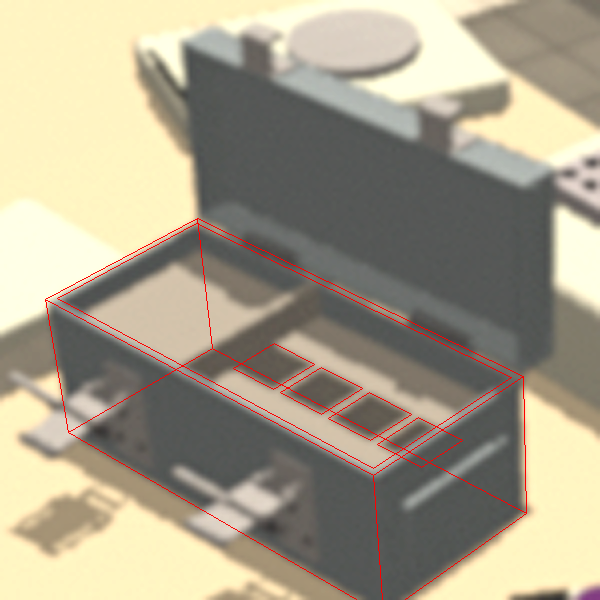

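Run:
```python
from h import *
fs=env.grab_frame("side"); ft=env.grab_frame("top")
a=fs['image'][0:160,0:130]; b=ft['image'][360:480,0:130]
a=cv2.resize(a,None,fx=3.7,fy=3.7,interpolation=2); b=cv2.resize(b,None,fx=3,fy=3,interpolation=2)
im=np.zeros((600,800,3),np.uint8); im[:a.shape[0],:a.shape[1]]=a[:, :]; 
w=min(b.shape[1],800-a.shape[1]); im[:b.shape[0],a.shape[1]:a.shape[1]+w]=b[:,:w]
cv2.imwrite("pics/grip.png",cv2.convertScaleAbs(im,alpha=2))
s=env.read_state(); print(proj(fs,s['position']),proj(ft,s['position']), s['clock'])
```

```text
[[ 76.57582497 126.76811185]] [[  8.71890852 401.30370558]] 2.0
```

View pics/grip.png

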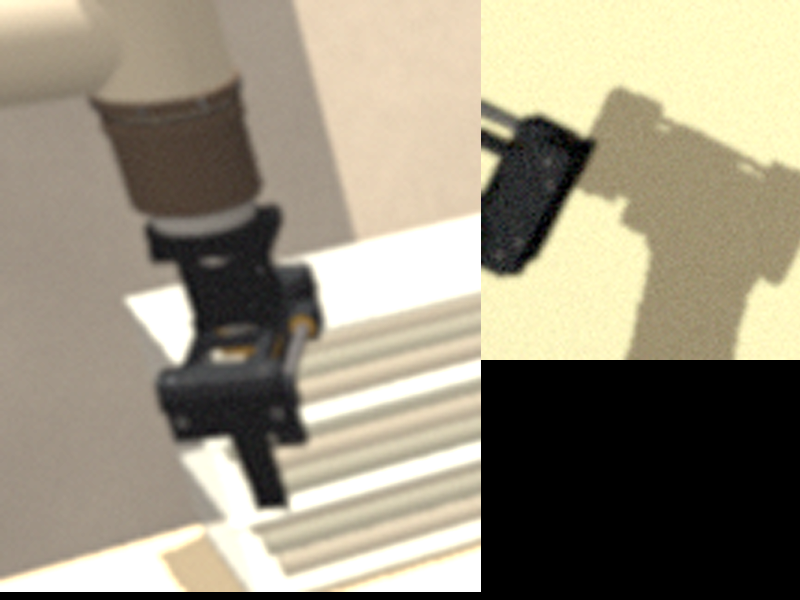

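```bash
cat >> h.py <<'E'
def tri(f1,uv1,f2,uv2):
    d1,t1=ray(f1,*uv1); d2,t2=ray(f2,*uv2)
    A=np.c_[d1,-d2]; k=np.linalg.lstsq(A,t2-t1,rcond=None)[0]
    a=t1+d1*k[0]; b=t2+d2*k[1]; return (a+b)/2, np.linalg.norm(a-b)
E
python3 - <<'E'
from h import *
np.set_printoptions(precision=4,suppress=True)
fs=env.grab_frame("side"); ft=env.grab_frame("top")
for a,b in (((382.8,219),(371.87,249.75)),((420.9,221.4),(395.1,271.8)),((440,222.4),(407.76,283.3)),
  ((574.05,111.95),(0,0))): 
    if b[0]: print(tri(ft,a,fs,b))
for c in ([.564,-.160],[.5613,-.201],[.5575,-.242],[.5548,-.2845]): print(proj(fs,[*c,.12]),proj(fs,[*c,.109]))
# logger mask
for f in(ft,fs):
    r=env.trace(f,"logger")[0]; m=r['mask'].astype(np.uint8); c,h=cv2.findContours(m,0,2); c=max(c,key=cv2.contourArea); print(r['score'],cv2.minAreaRect(c)); 
    b=cv2.boxPoints(cv2.minAreaRect(c)); print([atz(f,*q,.024) for q in b] if f is ft else '')
overlay(fs,[],(320,235,440,345),6,"pics/rk_s.png")
E
```

```text
(array([ 0.6323, -0.1646,  0.1174]), np.float64(0.00021284102985943504))
(array([ 0.626 , -0.2486,  0.1172]), np.float64(0.0007910481284145585))
(array([ 0.6234, -0.2906,  0.1177]), np.float64(0.0008870500016047526))
[[345.1423 259.8371]] [[345.1159 263.8343]]
[[356.0667 270.7111]] [[355.9782 274.7377]]
[[367.0698 282.3115]] [[366.9158 286.3664]]
[[379.5335 294.6741]] [[379.3021 298.7559]]
0.58 ((357.0, 317.5), (21.0, 40.0), 90.0)
[array([ 0.445 , -0.0628,  0.024 ]), array([ 0.4446, -0.1556,  0.024 ]), array([ 0.3965, -0.1545,  0.024 ]), array([ 0.3968, -0.0624,  0.024 ])]
0.86 ((277.5000305175781, 311.5000305175781), (42.42640686035156, 24.041629791259766), 45.0)
```

View pics/rk_s.png

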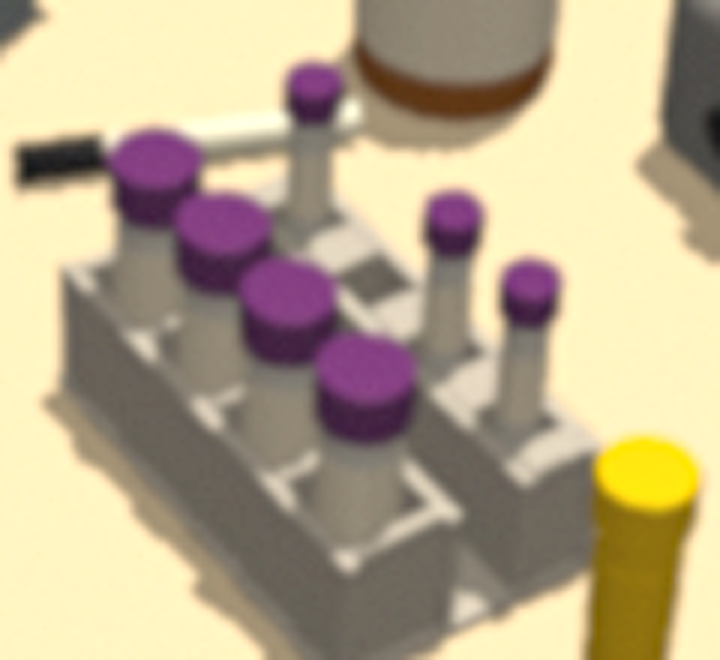

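Run:
```python
from h import *
from scipy.optimize import least_squares
np.set_printoptions(precision=4,suppress=True)
fs=env.grab_frame("side"); ft=env.grab_frame("top")
T=[(381.6,249.3),(400.4,250.3),(419.26,251.9),(438.8,253)]
S=[(157,158),(224,224),(289,294),(366,362)]
for t,s in zip(T,S):
    s=np.array(s)/6+[320,235]-.4
    g=lambda p:np.r_[(proj(ft,[*p,.117])-t).ravel(),(proj(fs,[*p,.12])-s).ravel()]
    r=least_squares(g,[.56,-.2]); print(r.x,r.fun, atz(ft,*t,.117)[:2])
g=lambda p:np.r_[]
print(env.read_state()['clock'])
```

```text
File "<stdin>", line 11
    g=lambda p:np.r_[]
                     ^
SyntaxError: invalid syntax
```

Run:
```python
from h import *
from scipy.optimize import least_squares
np.set_printoptions(precision=4,suppress=True)
fs=env.grab_frame("side"); ft=env.grab_frame("top")
T=[(381.6,249.3),(400.4,250.3),(419.26,251.9),(438.8,253)]
S=[(157,158),(224,224),(289,294),(366,362)]
for t,s in zip(T,S):
    s=np.array(s)/6+[320,235]-.4
    g=lambda p:np.r_[(proj(ft,[*p,.117])-t).ravel(),(proj(fs,[*p,.12])-s).ravel()]
    r=least_squares(g,[.56,-.2]); print(r.x,r.fun, atz(ft,*t,.117)[:2])
# IK checks
P=[.566,.1765,.23]
def ok(pos,ori): 
    j=env.inverse_kinematics(pos,ori); return None if j is None else np.round(j,1)
for yaw in (86,-94): print('pick',yaw,ok([.56,-.16,.104],[-90,0,yaw]),ok([.56,-.285,.25],[-90,0,yaw]))
for yaw in (13.5,-166.5):
    for y in (-.119,.007): print('place',yaw,ok([*toW(P,[0,y,0])[0][:2],.11],[-90,0,yaw]),ok([*toW(P,[0,y,0])[0][:2],.25],[-90,0,yaw]))
print(env.read_state()['clock'])
```

```text
[ 0.564  -0.1614] [ 0.5388  0.0966 -0.2207 -0.7359] [ 0.5642 -0.1603]
[ 0.5615 -0.2028] [ 0.6268  0.0976 -0.2588 -0.805 ] [ 0.5617 -0.2014]
[ 0.5575 -0.2438] [ 0.5768  0.2028 -0.1475 -0.7996] [ 0.5579 -0.2425]
[ 0.5557 -0.2857] [ 0.2678 -0.2203 -0.2891 -0.1012] [ 0.5553 -0.2851]
pick 86 [ -0.   24.3 -14.7   0.  -51.   -4. ] [-12.2  21.4   3.5   0.  -72.1   8.2]
pick -94 [ -0.   24.3 -14.7   0.  -51.  176. ] [ -12.2   21.4    3.5    0.   -72.1 -171.8]
place 13.5 [ 21.4  25.  -12.3  -0.  -52.6 -97.9] [ 21.4  18.2  -1.2  -0.  -70.5 -97.9]
place 13.5 [  33.6   24.8  -12.7   -0.   -52.5 -110.1] [  33.6   18.    -1.6   -0.   -70.4 -110.1]
place -166.5 [ 21.4  25.  -12.3   0.  -52.6  82.1] [ 21.4  18.2  -1.2   0.  -70.5  82.1]
place -166.5 [ 33.6  24.8 -12.7   0.  -52.5  69.9] [ 33.6  18.   -1.6   0.  -70.4  69.9]
2.3
```

Run:
```python
from h import *
np.set_printoptions(precision=4,suppress=True)
P=[.566,.1765,np.radians(13.5)]; O=[-90,0,-166.5]
nx=np.array([np.cos(P[2]),np.sin(P[2]),0]); ny=np.array([-nx[1],nx[0],0])
env.gripper_to(0.0)
def W(x,y,z): return toW(P,[x,y,z])[0]
def loc(p): d=np.array(p)-[P[0],P[1],0]; return d@nx,d@ny,p[2]
for y in (.125,-.125):
    env.goto(W(-.12,y,.19),O); env.move_straight(W(-.12,y,.06),rate=.3)
    env.move_straight(W(-.092,y,.06),rate=.15)
    hit=env.move_straight(W(-.06,y,.06),rate=.02,force_limit=3)
    s=env.read_state(); print(hit,s['position'],loc(s['position']),s['force'],s['tool_rot'],s['clock'])
    env.move_straight(W(-.12,y,.06),rate=.2)
    env.move_straight(W(-.12,y,.19),rate=.4)
env.move_straight(W(0,-.2,.19),rate=.3); env.move_straight(W(0,-.2,.06),rate=.3)
env.move_straight(W(0,-.176,.06),rate=.15)
hit=env.move_straight(W(0,-.14,.06),rate=.02,force_limit=3)
s=env.read_state(); print(hit,s['position'],loc(s['position']),s['force'],s['clock'])
env.move_straight(W(0,-.2,.06),rate=.2)
env.move_straight(W(0,-.2,.24),rate=.4)
print(env.read_state()['clock'])
```

```text
True [0.4651 0.2805 0.0594] (np.float64(-0.07377727271924707), np.float64(0.12470659289041014), np.float64(0.05935227440551903)) [ 0.3143  0.031  -0.1826] [ -89.9492   -0.1414 -166.5339] 7.0167
True [0.525  0.0381 0.0593] (np.float64(-0.07222459720597031), np.float64(-0.12502139604673734), np.float64(0.05933218845094308)) [ 0.8047  1.1344 -0.4135] [ -89.998    -0.1474 -166.5187] 10.7917
True [0.6024 0.0249 0.0599] (np.float64(-4.360956087330581e-06), np.float64(-0.15593137832277038), np.float64(0.059854982562849796)) [ 0.2074 -2.0793  2.1362] 14.2333
15.2083
```

Run:
```python
from h import *
np.set_printoptions(precision=4,suppress=True)
P=[.566,.1765,np.radians(13.5)]; O=[-90,0,-166.5]
nx=np.array([np.cos(P[2]),np.sin(P[2]),0]); ny=np.array([-nx[1],nx[0],0])
def W(x,y,z): return toW(P,[x,y,z])[0]
def loc(p): d=np.array(p)-[P[0],P[1],0]; return np.round([d@nx,d@ny,p[2]],4)
env.move_straight(W(-.02,.085,.24),rate=.4); env.move_straight(W(-.02,.085,.115),rate=.3)
print(env.move_straight(W(-.02,.085,.08),rate=.03,force_limit=3)); print('floor',loc(env.read_state()['position']))
env.move_straight(W(-.02,.085,.094),rate=.1)
for a in ((-.065,.085),(-.02,.15)):
    b=(-.042,.085) if a[1]<.1 else (-.02,.115)
    env.move_straight(W(*b,.094),rate=.15)
    hit=env.move_straight(W(*a,.094),rate=.02,force_limit=3)
    s=env.read_state(); print(hit,loc(s['position']),s['force'],s['clock'])
    env.move_straight(W(-.02,.085,.094),rate=.2)
env.move_straight(W(-.02,.085,.24),rate=.4)
print(env.read_state()['clock'])
```

```text
True
floor [-0.0202  0.0849  0.0855]
True [-0.0459  0.0852  0.0938] [0.0869 0.5542 0.0361] 18.5833
True [-0.0205  0.1342  0.0934] [-0.1004 -0.1889 -0.5054] 20.2417
21.15
```

Run:
```python
from h import *
np.set_printoptions(precision=4,suppress=True)
P=[.566,.1765,np.radians(13.5)]; O=[-90,0,-166.5]
nx=np.array([np.cos(P[2]),np.sin(P[2]),0]); ny=np.array([-nx[1],nx[0],0])
def W(x,y,z): return toW(P,[x,y,z])[0]
def loc(p): d=np.array(p)-[P[0],P[1],0]; return np.round([d@nx,d@ny,p[2]],4)
fs=env.grab_frame("side"); overlay(fs,[],(180,20,340,260),3,"pics/g1.png")
print(env.read_state()['opening'])
env.move_straight(W(-.02,.06,.115),rate=.4); env.move_straight(W(-.02,.06,.094),rate=.2)
hit=env.move_straight(W(-.02,.02,.094),rate=.02,force_limit=3)
s=env.read_state(); print(hit,loc(s['position']),s['force'],s['clock'])
env.move_straight(W(-.02,.06,.094),rate=.2)
env.move_straight(W(-.02,.06,.24),rate=.4)
print(env.read_state()['clock'])
```

```text
0.006553372880056375
True [-0.0201  0.0436  0.0937] [-0.3862  1.3997  1.6956] 22.9333
23.7
```

View pics/g1.png

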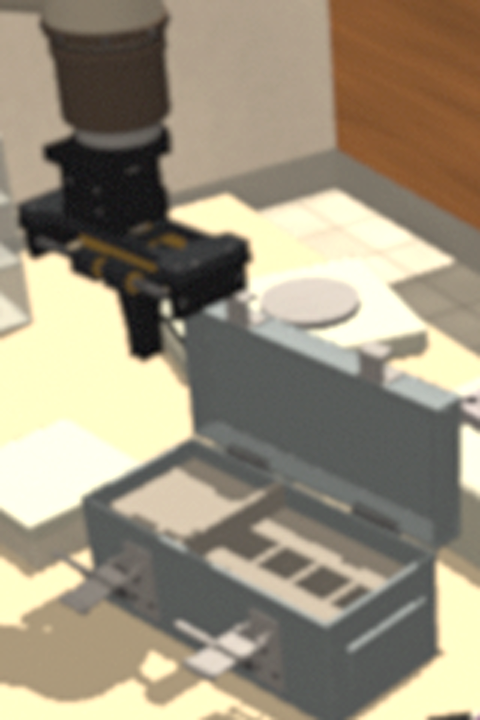

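```bash
cat >> h.py <<'E'
P=[.5684,.1806,np.radians(13.86)]
nx=np.array([np.cos(P[2]),np.sin(P[2]),0]); ny=np.array([-nx[1],nx[0],0])
def W(x,y,z): return toW(P,[x,y,z])[0]
def loc(p): d=np.array(p)-[P[0],P[1],0]; return np.round([d@nx,d@ny,p[2]],4)
E
python3 - <<'E'
from h import *
env.set_joints([0,18,-1,0,-70,-4])
fs=env.grab_frame("side"); ft=env.grab_frame("top")
overlay(ft,wire(P),(150,200,310,320),5,"pics/w_t2.png")
overlay(fs,wire(P),(195,110,345,260),4,"pics/w_s2.png")
print(env.read_state()['position'],env.read_state()['clock'])
r=env.search_frame(ft,"logger");print(r[:2])
E
```

```text
[ 0.57891557 -0.15880974  0.25375113] 25.2583
[{'xyz': [0.4512, -0.0804, 0.024], 'score': 0.57}]
```

View pics/w_t2.png

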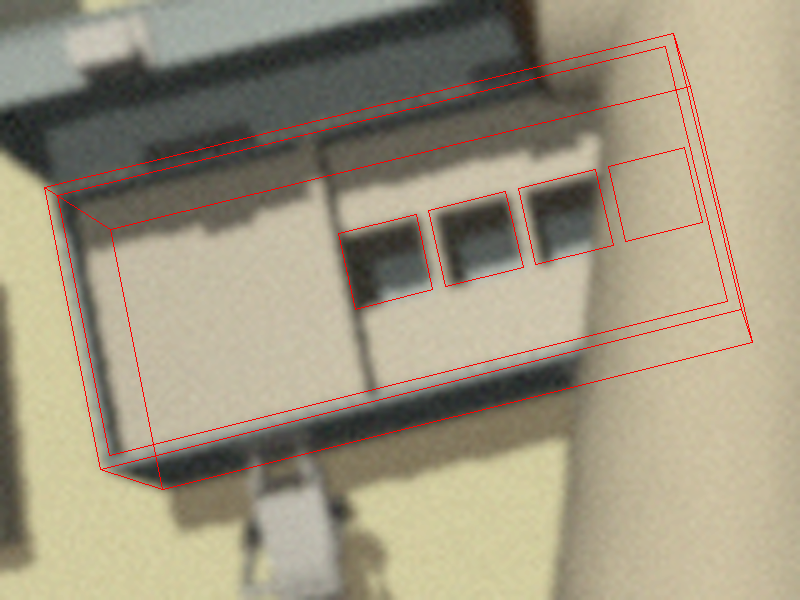

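View pics/w_s2.png

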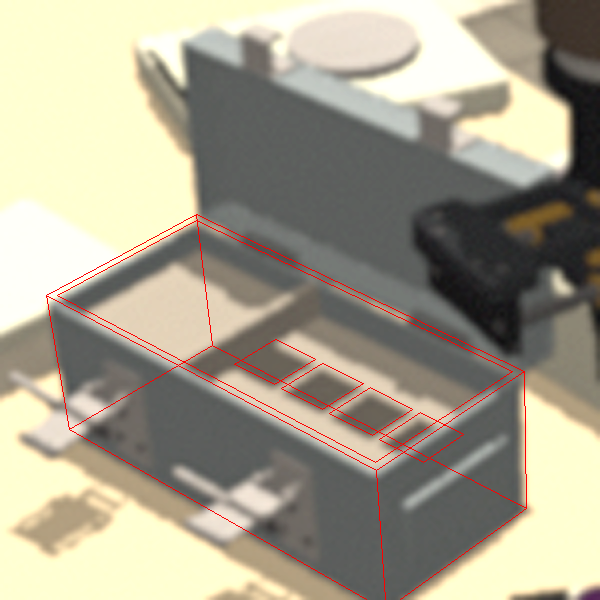

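```bash
cat >> h.py <<'E'
TUB=[(.565,-.159),(.5625,-.2005),(.5585,-.2415),(.5565,-.2835)]
OP=[-90,0,86.0]; OC=[-90,0,-166.14]
def pick(i,g=.099,force=25,dx=0,dy=0):
    x,y=TUB[i]; x+=dx;y+=dy
    env.goto([x,y,.25],OP); env.gripper_to(.69,force)
    env.move_straight([x,y,.15],rate=.35); env.move_straight([x,y,.005+g],rate=.12)
    env.gripper_to(0.0,force); o=env.read_state()['opening']; print('grip mm',o*87)
    env.move_straight([x,y,.15],rate=.12); env.move_straight([x,y,.255],rate=.35)
    print('after lift',env.read_state()['opening']*87, env.read_state()['force'],env.read_state()['clock'])
E
python3 - <<'E'
from h import *
np.set_printoptions(precision=4,suppress=True)
pick(0)
env.goto(W(0,-.035,.255),OC)
fs=env.grab_frame("side"); overlay(fs,[],(190,60,350,240),4.0 and 4,"pics/p1.png")
ft=env.grab_frame("top"); overlay(ft,[],(160,160,340,300),4,"pics/p1t.png")
s=env.read_state();print(s['position'],s['tool_rot'],s['force'],s['clock'])
E
```

```text
grip mm 33.041087390830725
after lift 33.09289617599803 [ 0.4823  0.3552 -1.5271] 29.2833
[0.5768 0.1456 0.2545] [ -89.9805   -0.0643 -166.2605] [-0.1088 -0.2441 -0.6799] 30.6167
```

View pics/p1.png

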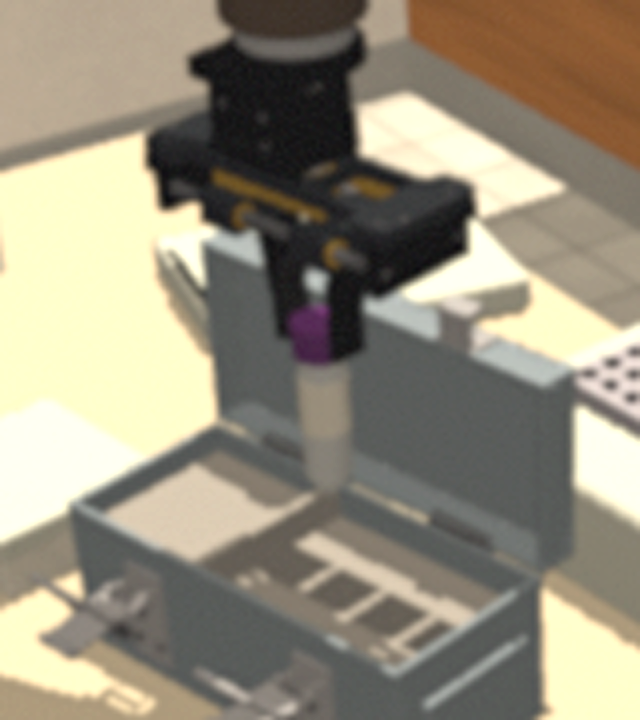

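```bash
cat >> h.py <<'E'
def insert(y,zrel,g=.099,xo=0,yo=0):
    """lower into well with small lateral search; returns True if reached"""
    env.goto(W(xo,y+yo,.255),OC)
    env.move_straight(W(xo,y+yo,g+.088),rate=.3)
    for dx,dy in ((0,0),(-.003,0),(.003,0),(0,.003),(0,-.003),(-.003,.003),(-.003,-.003),(.003,.003),(.003,-.003)):
        env.move_straight(W(xo+dx,y+yo+dy,g+.086),rate=.1)
        hit=env.move_straight(W(xo+dx,y+yo+dy,zrel),rate=.06,force_limit=5)
        s=env.read_state(); print((dx,dy),hit,loc(s['position']),s['force'].round(2),s['clock'])
        if not hit or s['position'][2]<zrel+.012: return True
        env.move_straight(W(xo+dx,y+yo+dy,g+.087),rate=.15)
    return False
def release():
    o=env.read_state()['opening']
    env.gripper_to(min(1,o+.05)); env.gripper_to(.62)
    p=env.read_state()['position']; p=p.copy(); p[2]=.255
    env.move_straight(p,rate=.35)
E
python3 - <<'E'
from h import *
np.set_printoptions(precision=4,suppress=True)
print(insert(-.035,.110))
E
```

```text
(0, 0) False [ 0.0003 -0.035   0.1105] [-0.8   0.04 -1.37] 32.8917
True
```

Went straight in. Release, then fetch the next.

Run:
```python
from h import *
np.set_printoptions(precision=4,suppress=True)
release(); 
pick(1)
ok=insert(-.119,.110); print(ok)
if ok: release()
ft=env.grab_frame("top"); overlay(ft,[],(150,170,350,320),4,"pics/p2t.png")
fs=env.grab_frame("side"); overlay(fs,[],(190,60,350,260),3,"pics/p2.png")
print(env.read_state()['clock'])
```

```text
grip mm 33.46898891929363
after lift 33.496001480908646 [ 0.1954 -0.1517 -1.8374] 38.7833
(0, 0) False [ 0.0004 -0.119   0.1105] [-0.51  0.55 -0.28] 42.1
True
43.7833
```

View pics/p2.png

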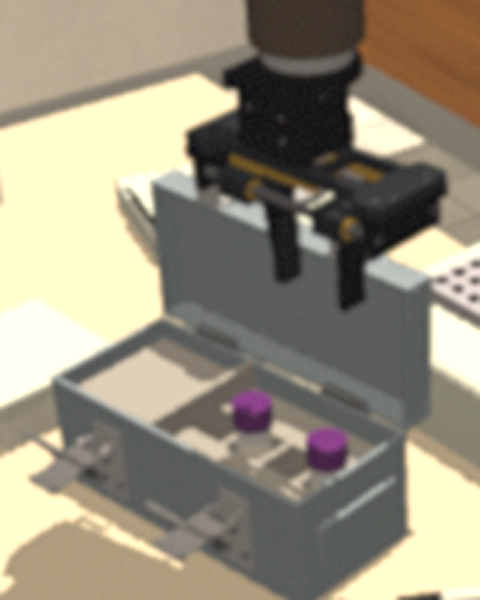

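Both stand (caps at (252,410) and (327,450)). Next come the middle wells, releasing above the neighbouring caps.

Run:
```python
from h import *
np.set_printoptions(precision=4,suppress=True)
pick(2,g=.102)
ok=insert(-.077,.125,g=.102); print(ok)
if ok:
    release()
    pick(3,g=.102)
    ok=insert(.007,.125,g=.102); print(ok)
    if ok: release()
env.goto(W(-.02,-.2,.3),OC)
ft=env.grab_frame("top"); overlay(ft,[],(150,170,350,320),4,"pics/p3t.png")
fs=env.grab_frame("side"); overlay(fs,[],(190,60,350,260),3,"pics/p3.png")
print(env.read_state()['clock'])
for f in (ft,fs): print([ (x['xyz'],x['score']) for x in env.search_frame(f,"logger")])
overlay(ft,[],(310,240,450,360),5,"pics/lg.png")
```

```text
grip mm 33.4312959893456
after lift 33.076578793541536 [-0.1467  0.2292 -1.5463] 47.9583
(0, 0) False [ 0.0004 -0.077   0.1255] [-0.09 -0.67 -1.03] 51.0833
True
grip mm 32.92743784037474
after lift 33.211084486229765 [-0.1418 -0.7619 -1.9383] 57.025
(0, 0) False [0.0004 0.0071 0.1255] [-0.24 -0.59 -0.1 ] 60.5583
True
63.0667
[([0.4504, -0.0782, 0.0248], 0.95), ([0.5905, 0.0624, 0.1175], 0.38)]
[([0.4455, -0.0936, 0.0202], 0.88), ([0.5724, 0.1384, 0.1115], 0.18)]
```

View pics/p3.png

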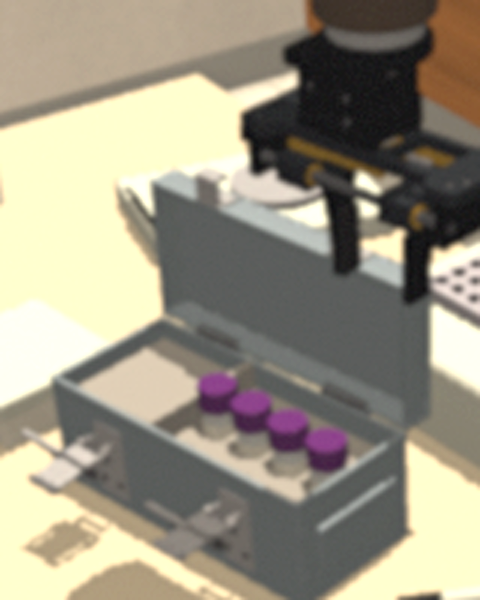

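View pics/lg.png

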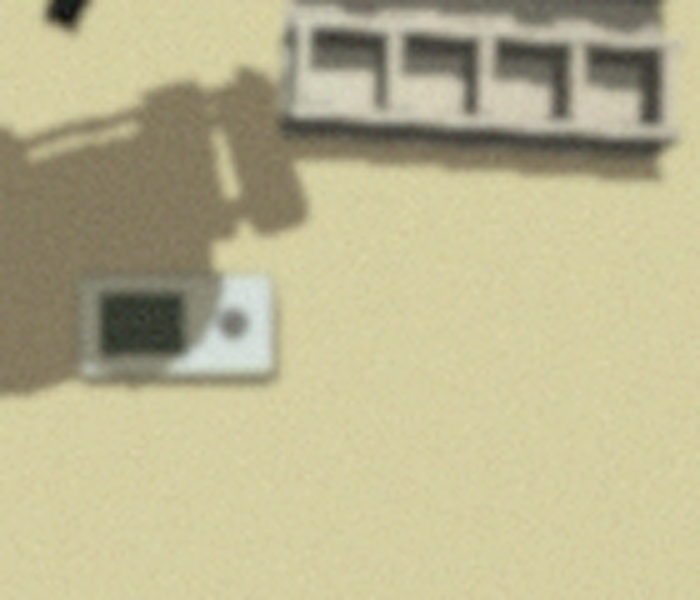

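Run:
```python
from h import *
np.set_printoptions(precision=4,suppress=True)
ft=env.grab_frame("top")
c=atz(ft,345,304.8,.024); print(c)
x,y=c[0]+.001,c[1]+.002
env.gripper_to(.85,30)
env.goto([x,y,.14],[-90,0,90])
r=env.search_frame(env.grab_frame("side"),"logger"); print(r[0]['xyz'] if r else None)
env.move_straight([x,y,.007],rate=.2,force_limit=8)
env.gripper_to(0,30); print('grip',env.read_state()['opening']*87,env.read_state()['position'])
env.move_straight([x,y,.24],rate=.3)
print('grip',env.read_state()['opening']*87,env.read_state()['force'])
env.goto(W(0,.0855,.24),OC)
fs=env.grab_frame("side"); overlay(fs,[],(180,20,340,260),3,"pics/l1.png")
print(env.read_state()['clock'])
```

```text
[ 0.45   -0.0815  0.024 ]
[0.4463, -0.0935, 0.0196]
grip 47.54754495424488 [ 0.4515 -0.0794  0.0075]
grip 47.81063163037201 [ 0.0089  0.1147 -2.069 ]
69.2583
```

View pics/l1.png

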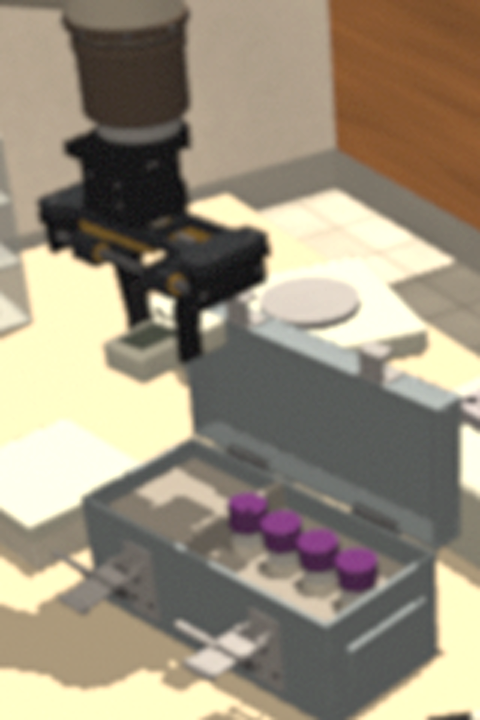

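Run:
```python
from h import *
np.set_printoptions(precision=4,suppress=True)
print(env.move_straight(W(0,.0855,.125),rate=.2,force_limit=10))
print(env.move_straight(W(0,.0855,.086),rate=.03,force_limit=5)); s=env.read_state(); print(loc(s['position']),s['force'])
env.gripper_to(.62); env.move_straight(W(0,.0855,.25),rate=.3)
env.goto(W(-.1,-.15,.33),OC)
ft=env.grab_frame("top"); overlay(ft,wire(P),(150,170,350,320),4,"pics/p4t.png")
fs=env.grab_frame("side"); overlay(fs,[],(190,100,350,260),4,"pics/p4.png")
for n,f in (("t",ft),("s",fs)): print([(x['xyz'],x['score']) for x in env.search_frame(f,"lid")[:2]])
print(env.read_state()['clock'])
```

```text
False
True
[-0.0001  0.0854  0.0926] [-1.145  -0.9499  3.2831]
[([0.646, 0.2337, 0.2355], 0.66)]
[([0.6612, 0.1808, 0.1596], 0.88), ([0.5077, -0.4809, 0.0475], 0.6)]
73.3417
```

View pics/p4t.png

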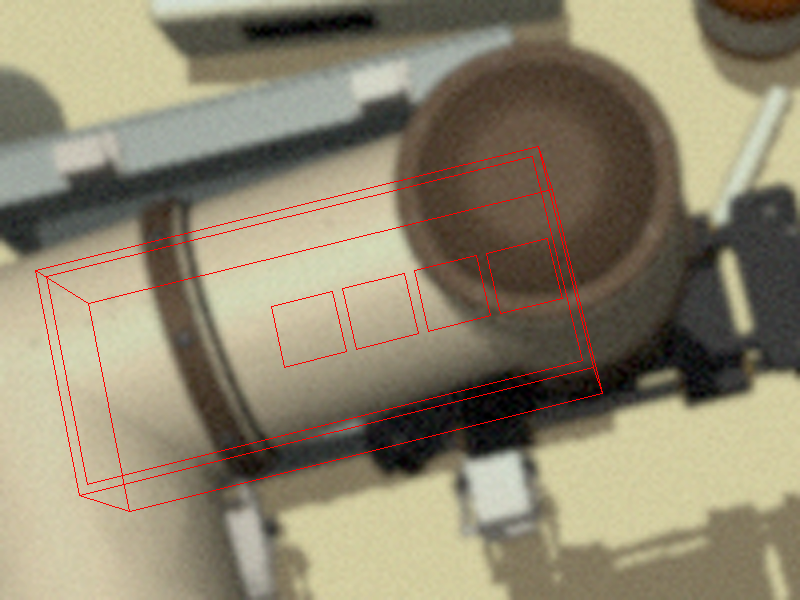

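View pics/p4.png

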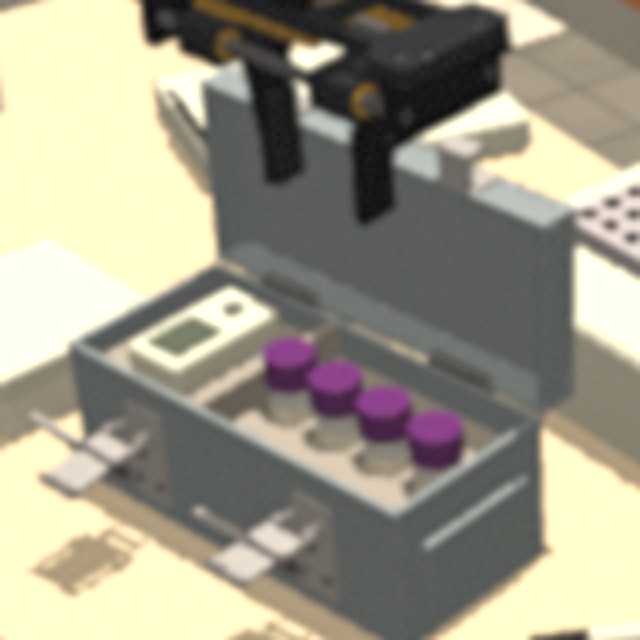

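Run:
```python
from h import *
np.set_printoptions(precision=4,suppress=True)
env.gripper_to(0,30)
env.goto(W(.15,0,.34),OC)
env.move_straight(W(.15,0,.216),rate=.25,force_limit=8)
def Q(t,r=.110): return .065-r*np.cos(t)+.030*np.sin(t), .105+r*np.sin(t)+.030*np.cos(t)
x,z=Q(1.5)
print(env.move_straight(W(x+.012,0,z-.002),rate=.1,force_limit=12), loc(env.read_state()['position']),env.read_state()['force'])
fs=env.grab_frame("side"); overlay(fs,[],(180,60,340,260),3,"pics/ld.png")
print(env.read_state()['clock'])
```

```text
False [0.0999 0.0002 0.2164] [1.9553 0.9065 1.0366]
76.9333
```

View pics/ld.png

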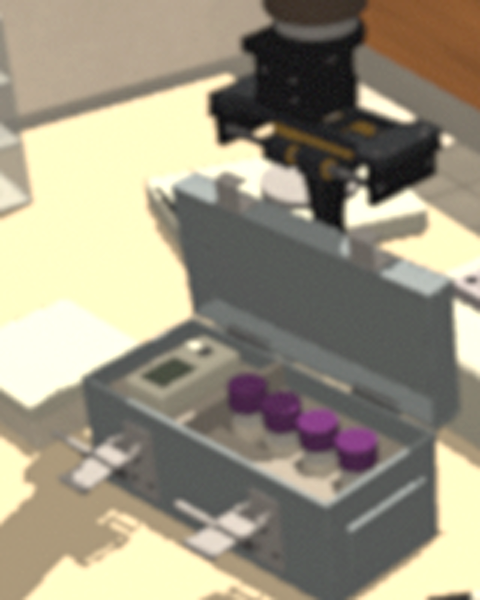

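Run:
```python
from h import *
np.set_printoptions(precision=4,suppress=True)
def Q(t,r=.110): return .065-r*np.cos(t)+.030*np.sin(t), .105+r*np.sin(t)+.030*np.cos(t)
for t in np.arange(1.35,-.01,-.135):
    x,z=Q(t); h=env.move_straight(W(x+.011,0,z-.001*(t<.8)),rate=.12,force_limit=20)
    if h: print(t,'hit',env.read_state()['force'])
s=env.read_state(); print(loc(s['position']),s['force'],s['clock'])
x,z=Q(0); print(env.move_straight(W(x+.011,0,z-.006),rate=.02,force_limit=12)); s=env.read_state(); print(loc(s['position']),s['force'],s['clock'])
env.move_straight(W(x+.011,0,.30),rate=.3)
env.goto(W(-.05,-.3,.33),OC)
ft=env.grab_frame("top"); overlay(ft,[],(150,170,350,320),4,"pics/p5t.png")
fs=env.grab_frame("side"); overlay(fs,[],(190,110,350,260),4,"pics/p5.png")
for n,f in (("t",ft),("s",fs)):
  for th in ("lever_a","loop_a","bar_a","keeper_a"): print(n,th,[(x['xyz'],x['score']) for x in env.search_frame(f,th)[:3]])
print(env.read_state()['clock'])
```

```text
[-0.0318  0.0004  0.1359] [ 1.3294 -0.2103  3.9539] 79.9917
True
[-0.0317  0.0004  0.1359] [-0.7784 -0.4553  3.6327] 80.2
t lever_a [([0.5123, -0.4626, 0.0478], 0.74), ([0.4379, 0.2203, 0.0691], 0.69)]
t loop_a []
t bar_a [([0.4258, 0.2179, 0.1046], 0.61)]
t keeper_a [([0.5538, 0.243, 0.1311], 0.59)]
s lever_a [([0.4758, 0.0757, 0.072], 0.79), ([0.6197, -0.2946, 0.1028], 0.61), ([0.4335, 0.215, 0.0654], 0.55)]
s loop_a [([0.4644, 0.0606, 0.1008], 0.67), ([0.4328, 0.2044, 0.0945], 0.56)]
s bar_a [([0.4593, 0.0636, 0.1043], 0.59)]
s keeper_a [([0.5594, 0.1492, 0.1365], 0.63), ([0.7635, -0.0922, 0.092], 0.56)]
82.5583
```

View pics/p5t.png

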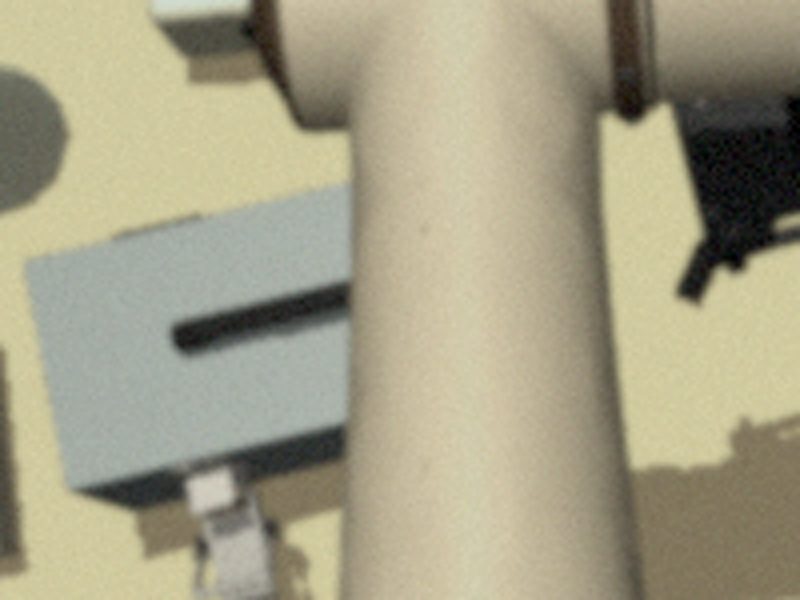

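View pics/p5.png

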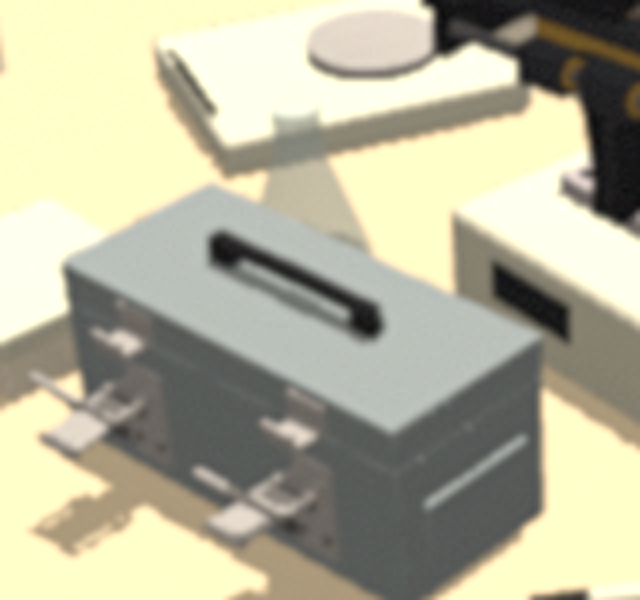

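```bash
cat >> h.py <<'E'
def latch(yc,th,lean):
    """local pts segs"""
    pv=np.array([-.083,.066]); tip=pv+.054*np.array([-np.sin(th),-np.cos(th)])
    lp=pv+.016*np.array([-np.sin(th-.4),-np.cos(th-.4)])
    bar=lp+.058*np.array([np.sin(lean),np.cos(lean)])
    S=[]
    L=lambda q,y:(q[0],yc+y,q[1])
    for w in(-.015,.015): S.append((L(pv,w),L(tip,w)))
    S.append((L(tip,-.015),L(tip,.015)))
    for w in(-.020,.020): S.append((L(lp,w),L(bar,w)))
    S.append((L(bar,-.0225),L(bar,.0225)))
    return S,lp,bar,tip
E
python3 - <<'E'
from h import *
PV=[.566,.1770,.234]
fs=env.grab_frame("side"); ft=env.grab_frame("top")
ft['image']=cv2.imread("pics/top0.png")
for th,ln,c,nm in ((1.6,-.8,(0,0,255),'x'),):
  sg=[]
  for yc in (-.075,.075):
    S,_,_,_=latch(yc,th,ln); sg+=[(toW(PV,a)[0],toW(PV,b)[0]) for a,b in S]
  overlay(fs,sg,(192,175,282,250),8,"pics/la_s.png"); overlay(ft,sg,(190,262,300,332),7,"pics/la_t.png")
E
```

```text
(no output)
```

View pics/la_s.png

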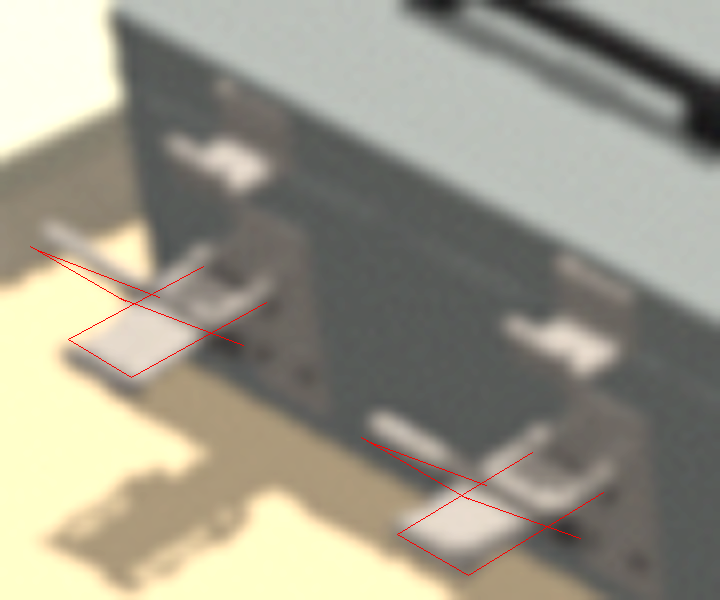

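View pics/la_t.png

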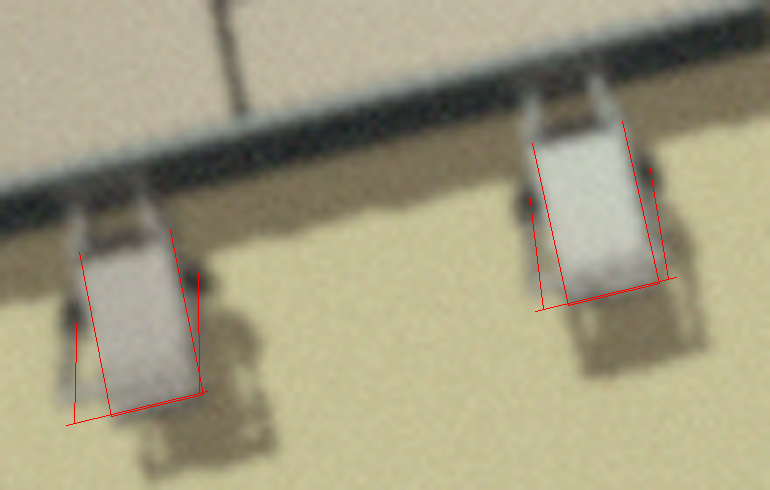

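Run:
```python
from h import *
from scipy.optimize import least_squares
np.set_printoptions(precision=4,suppress=True)
fs=env.grab_frame("side"); ft=env.grab_frame("top")
PV=[.566,.1770,.234]
for nm,yc,s,t in (("b",.075,(203.2,207.1),(208.9,318.4)),("a",-.075,(244.5,230.9),(275.7,301.7))):
    p,e=tri(ft,t,fs,s); l=np.linalg.inv(np.array([[np.cos(PV[2]),-np.sin(PV[2])],[np.sin(PV[2]),np.cos(PV[2])]]))@(p[:2]-PV[:2])
    print(nm,p,e,'local',l)
    # find th, lean giving bar
    for th in (1.4,1.5,1.6,1.7):
        S,lp,b,_=latch(yc,th,0); d=np.array([l[0],p[2]])-lp; print(th,np.linalg.norm(d),np.arctan2(d[0],d[1]))
```

```text
b [0.4171 0.2171 0.1039] 0.002260855235009979 local [-0.1355  0.0736]
1.4 0.06074751186235963 -0.6985680775618016
1.5 0.05917405953701068 -0.7033475740744701
1.6 0.05763986886890356 -0.7110836988645048
1.7 0.056164101847185774 -0.7219177545527727
a [0.4515 0.0724 0.1049] 0.00012829763548717027 local [-0.1357 -0.0752]
1.4 0.061634112836684025 -0.6892830310640696
1.5 0.060058025343961444 -0.6937486156305257
1.6 0.05851948871748533 -0.7011161640427201
1.7 0.05703752412646932 -0.7115252979989843
```

```bash
cat >> h.py <<'E'
LV=np.array([-.083,.066])
def solve(B):
    v=np.array(B)-LV; d=np.hypot(*v); ca=np.clip((.016**2+d*d-.058**2)/(2*.016*d),-1,1)
    a=np.arctan2(-v[0],v[1])+np.arccos(ca)      # from up, outward
    lp=LV+.016*np.array([-np.sin(a),np.cos(a)]); q=np.array(B)-lp
    return np.pi-a+.4-0, np.arctan2(q[0],q[1])  # lever angle wrong sign fixed below
def lever_of(B):
    v=np.array(B)-LV; d=np.hypot(*v); ca=np.clip((.016**2+d*d-.058**2)/(2*.016*d),-1,1)
    a=np.arctan2(-v[0],v[1])+np.arccos(ca); return np.pi-a+.4
def ori(phi):
    f=np.sin(phi)*nx+np.array([0,0,-np.cos(phi)]); z=-ny; x=np.cross(f,z)
    return R.from_matrix(np.c_[x,f,z]).as_euler('xyz',degrees=True)
def pose(yc,B,phi,d=.022,out=0.0):
    """TCP so that bar lies d behind the tip along the finger; out = retreat along finger"""
    f2=np.array([np.sin(phi),-np.cos(phi)]); t=np.array(B)+f2*(d-out)
    return W(t[0],yc,t[1]), ori(phi)
WP=[(-.1355,.1045),(-.126,.117),(-.113,.126),(-.100,.128),(-.090,.128),(-.082,.1265),(-.082,.119),(-.082,.1125)]
E
python3 - <<'E'
from h import *
np.set_printoptions(precision=3,suppress=True)
for yc in (-.075,.075):
    for B in WP:
        th,ln=solve(B); phi=.16-ln; p,o=pose(yc,B,phi); j=env.inverse_kinematics(p,o)
        print(B,round(th,2),round(ln,2),round(phi,2),p,o,None if j is None else np.round(j,0))
    th,ln=solve(WP[0]);print('approach',env.inverse_kinematics(*pose(yc,WP[0],.86,out=.08)))
E
```

```text
(-0.1355, 0.1045) 1.61 -0.7 0.86 [0.471 0.079 0.09 ] [ -90.      49.515 -166.14 ] [ -13.   11.  -44. -119.  -23. -131.]
(-0.126, 0.117) 1.95 -0.48 0.64 [0.477 0.081 0.099] [ -90.      36.915 -166.14 ] None
(-0.113, 0.126) 2.21 -0.25 0.41 [0.485 0.083 0.106] [ -90.     23.61 -166.14] None
(-0.1, 0.128) 2.22 -0.03 0.19 [0.493 0.085 0.106] [ -90.      10.662 -166.14 ] [ 30.  12. -36.   6. -32.  69.]
(-0.09, 0.128) 2.26 0.14 0.02 [0.499 0.086 0.106] [ -90.       0.916 -166.14 ] [ 28.  17. -26.   0. -46.  75.]
(-0.082, 0.1265) 2.28 0.28 -0.12 [0.504 0.087 0.105] [ -90.      -7.109 -166.14 ] [ 27.  22. -19.  -2. -57.  78.]
(-0.082, 0.119) 1.81 0.29 -0.13 [0.504 0.087 0.097] [ -90.      -7.671 -166.14 ] [ 27.  22. -19.  -2. -56.  78.]
(-0.082, 0.1125) 1.3 0.24 -0.08 [0.505 0.088 0.091] [ -90.      -4.372 -166.14 ] [ 27.  21. -22.  -1. -51.  77.]
approach None
(-0.1355, 0.1045) 1.61 -0.7 0.86 [0.435 0.225 0.09 ] [ -90.      49.515 -166.14 ] [   4.   15.  -60. -166.  -35.  -95.]
(-0.126, 0.117) 1.95 -0.48 0.64 [0.441 0.226 0.099] [ -90.      36.915 -166.14 ] None
(-0.113, 0.126) 2.21 -0.25 0.41 [0.449 0.228 0.106] [ -90.     23.61 -166.14] None
(-0.1, 0.128) 2.22 -0.03 0.19 [0.457 0.23  0.106] [ -90.      10.662 -166.14 ] [ 48.  14. -36.  11. -32.  46.]
(-0.09, 0.128) 2.26 0.14 0.02 [0.463 0.232 0.106] [ -90.       0.916 -166.14 ] [ 45.  18. -24.   1. -47.  59.]
(-0.082, 0.1265) 2.28 0.28 -0.12 [0.468 0.233 0.105] [ -90.      -7.109 -166.14 ] [ 42.  22. -16.  -4. -57.  64.]
(-0.082, 0.119) 1.81 0.29 -0.13 [0.468 0.233 0.097] [ -90.      -7.671 -166.14 ] [ 42.  23. -16.  -4. -57.  64.]
(-0.082, 0.1125) 1.3 0.24 -0.08 [0.469 0.233 0.091] [ -90.      -4.372 -166.14 ] [ 43.  22. -20.  -3. -52.  63.]
approach [   5.417   -2.973  -55.7   -151.08   -13.303 -112.734]
```

```bash
cat >> h.py <<'E'
def gpose(yc,B,phi,back=.006,up=0):
    ln=solve(B)[1]; G=np.array(B)-back*np.array([np.sin(ln),np.cos(ln)])
    t=G+.019*np.array([np.sin(phi),-np.cos(phi)]); return W(t[0],yc,t[1]+up),ori(phi)
E
python3 - <<'E'
from h import *
np.set_printoptions(precision=3,suppress=True)
ref=env.read_state()['joint_positions']; print(ref)
for yc in (-.075,.075):
  for B in (WP[0],WP[2],WP[-1]):
    for phi in np.arange(-.5,.41,.1):
        j=env.inverse_kinematics(*gpose(yc,B,phi)); print(yc,B,round(phi,1),None if j is None else np.round(j,0))
E
```

```text
[  3.624  17.079   8.331   0.002 -81.254 100.236]
-0.075 (-0.1355, 0.1045) -0.5 [ 26.  30. -13.  -6. -76.  81.]
-0.075 (-0.1355, 0.1045) -0.4 [ 26.  27. -16.  -5. -69.  80.]
-0.075 (-0.1355, 0.1045) -0.3 [ 27.  24. -20.  -4. -63.  79.]
-0.075 (-0.1355, 0.1045) -0.2 [ 28.  21. -24.  -3. -56.  78.]
-0.075 (-0.1355, 0.1045) -0.1 [ 29.  19. -28.  -2. -49.  77.]
-0.075 (-0.1355, 0.1045) -0.0 [ 30.  16. -32.   0. -42.  74.]
-0.075 (-0.1355, 0.1045) 0.1 [ 31.  14. -37.   3. -33.  71.]
-0.075 (-0.1355, 0.1045) 0.2 [ 32.  12. -43.   8. -24.  65.]
-0.075 (-0.1355, 0.1045) 0.3 [ 31.  10. -52.  24. -12.  50.]
-0.075 (-0.1355, 0.1045) 0.4 None
-0.075 (-0.113, 0.126) -0.5 [ 25.  30.  -9.  -6. -79.  81.]
-0.075 (-0.113, 0.126) -0.4 [ 26.  27. -12.  -5. -73.  80.]
-0.075 (-0.113, 0.126) -0.3 [ 27.  24. -16.  -4. -67.  80.]
-0.075 (-0.113, 0.126) -0.2 [ 27.  21. -20.  -3. -60.  78.]
-0.075 (-0.113, 0.126) -0.1 [ 28.  19. -24.  -2. -53.  77.]
-0.075 (-0.113, 0.126) -0.0 [ 29.  16. -28.   0. -46.  75.]
-0.075 (-0.113, 0.126) 0.1 [ 30.  14. -33.   3. -38.  72.]
-0.075 (-0.113, 0.126) 0.2 [ 31.  12. -39.
[... 1693 characters left out ...]
0.126) 0.2 [ 49.  13. -39.  14. -29.  43.]
0.075 (-0.113, 0.126) 0.3 [ 49.  11. -49.  32. -19.  26.]
0.075 (-0.113, 0.126) 0.4 None
0.075 (-0.082, 0.1125) -0.5 [ 38.  34.  -2. -11. -81.  71.]
0.075 (-0.082, 0.1125) -0.4 [ 39.  31.  -6. -10. -75.  70.]
0.075 (-0.082, 0.1125) -0.3 [ 40.  28. -10.  -8. -68.  68.]
0.075 (-0.082, 0.1125) -0.2 [ 41.  26. -14.  -6. -61.  66.]
0.075 (-0.082, 0.1125) -0.1 [ 43.  23. -19.  -3. -53.  63.]
0.075 (-0.082, 0.1125) -0.0 [ 44.  21. -24.   0. -46.  60.]
0.075 (-0.082, 0.1125) 0.1 [ 46.  18. -30.   5. -37.  54.]
0.075 (-0.082, 0.1125) 0.2 [ 47.  16. -37.  13. -28.  45.]
0.075 (-0.082, 0.1125) 0.3 [ 47.  14. -47.  33. -17.  27.]
0.075 (-0.082, 0.1125) 0.4 None
```

```bash
cat >> h.py <<'E'
def phis(n): return np.linspace(.15,-.28,n)
def grab_loop(yc,force=6):
    env.goto(*gpose(yc,WP[0],.15,up=.10)); env.gripper_to(.69,force)
    p,o=gpose(yc,WP[0],.15); env.move_straight(p,o,rate=.12,force_limit=8)
    env.gripper_to(0,force); s=env.read_state(); print('grip',s['opening']*87,loc(s['position']),s['force'],s['clock'])
E
python3 - <<'E'
from h import *
np.set_printoptions(precision=4,suppress=True)
grab_loop(-.075)
fs=env.grab_frame("side"); overlay(fs,[],(192,120,302,250),5,"pics/ga.png")
E
```

```text
grip 44.550476779872426 [-0.1287 -0.0749  0.0814] [ 0.5894 -0.6067  1.1774] 86.4583
```

View pics/ga.png

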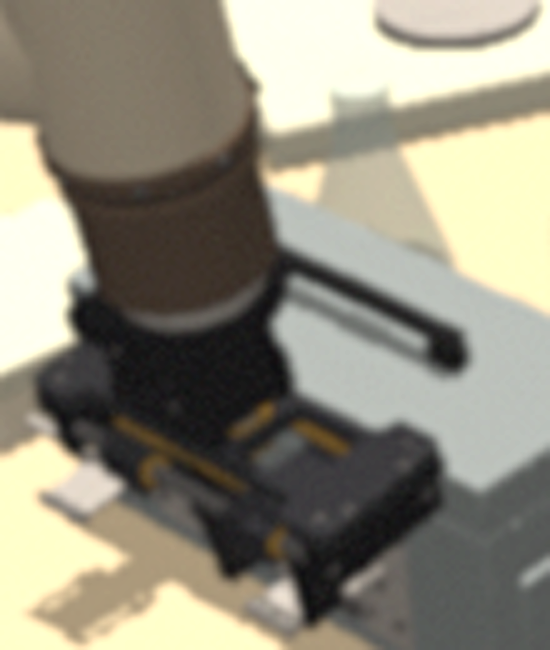

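Gripped at 44.6 mm, which is the loop width. Now carry it over the lip.

```bash
cat >> h.py <<'E'
def carry(yc,i0=1,i1=None,flim=25):
    ph=phis(len(WP))
    for i in range(i0,i1 or len(WP)):
        h=env.move_straight(*gpose(yc,WP[i],ph[i]),rate=.05,force_limit=flim)
        s=env.read_state(); print(i,h,loc(s['position']),'grip',round(s['opening']*87,1),s['force'].round(1),round(s['clock'],1))
        if h: return i
E
python3 - <<'E'
from h import *
np.set_printoptions(precision=4,suppress=True)
carry(-.075,1,6)
fs=env.grab_frame("side"); overlay(fs,[],(192,120,302,250),5,"pics/gb.png")
E
```

```text
1 False [-0.121  -0.0749  0.0927] grip 44.7 [1.6 0.5 0.2] 86.9
2 False [-0.1113 -0.075   0.1008] grip 44.5 [ 0.9  0.3 -1.9] 87.3
3 False [-0.101  -0.075   0.1026] grip 45.1 [ 0.7  0.8 -1.5] 87.7
4 False [-0.0932 -0.075   0.1027] grip 44.8 [-0.5  1.2 -1.5] 88.0
5 False [-0.0871 -0.075   0.1016] grip 44.4 [-1.4  1.4 -1.5] 88.3
```

View pics/gb.png

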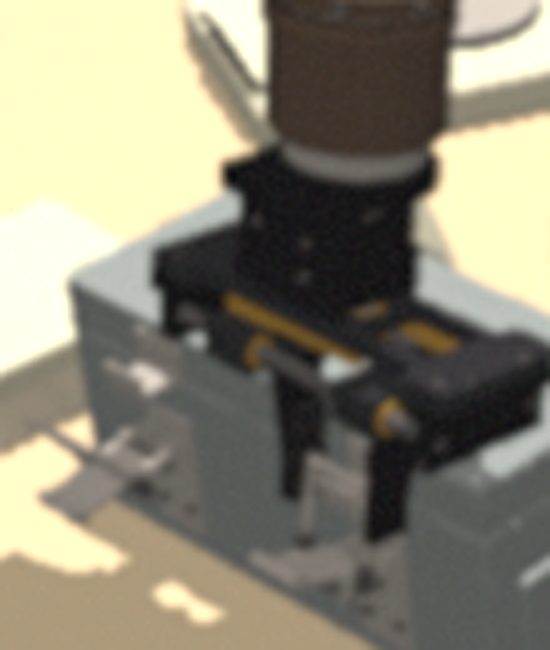

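Run:
```python
from h import *
np.set_printoptions(precision=4,suppress=True)
carry(-.075,6,8,flim=10)
fs=env.grab_frame("side"); overlay(fs,[],(222,150,302,250),6,"pics/gc.png")
```

```text
6 False [-0.0871 -0.075   0.0952] grip 44.3 [1.  1.2 0.7] 88.7
7 True [-0.0891 -0.0751  0.0902] grip 44.9 [-0.8  0.6  2.3] 88.9
```

View pics/gc.png

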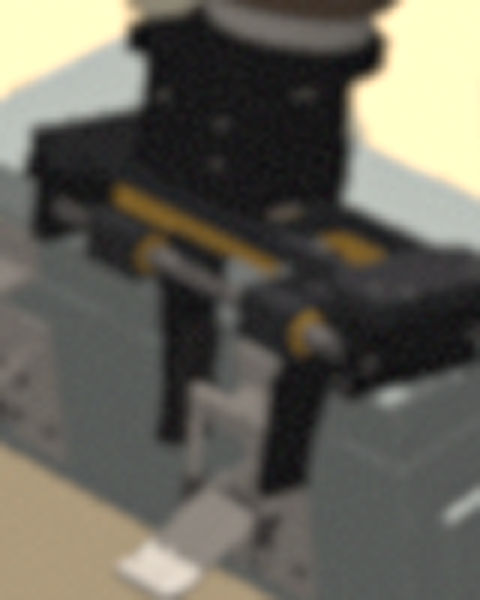

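Run:
```python
from h import *
PV=[.566,.1770,.234]
fs=env.grab_frame("side")
S=[]
def sg(a,b): S.append((toW(PV,a)[0],toW(PV,b)[0]))
kz=.1115
for y in (-.075,.075):
    sg((-.082,y-.0225,kz),(-.082,y+.0225,kz))       # bar hooked
    for z in (kz-.007,kz+.007):
        sg((-.09,y-.012,z),(-.09,y+.012,z))
    sg((-.09,y-.012,kz-.007),(-.09,y-.012,kz+.007));sg((-.09,y+.012,kz-.007),(-.09,y+.012,kz+.007))
    sg((-.09,y-.012,kz-.007),(-.065,y-.012,kz-.007))
overlay(fs,S,(200,160,280,235),8,"pics/gd.png")
```

```text
(no output)
```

View pics/gd.png

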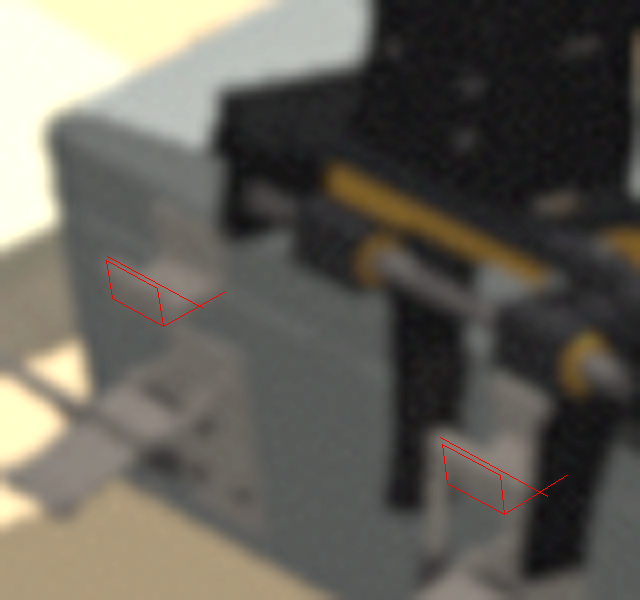

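Run:
```python
from h import *
np.set_printoptions(precision=4,suppress=True)
s=env.read_state(); p0=s['position'].copy()
h=env.move_straight(p0-nx*.012,rate=.02,force_limit=5); s=env.read_state(); print(h,loc(s['position']),loc(p0),s['force'])
env.move_straight(p0+nx*.001,rate=.05)
s=env.read_state();print(loc(s['position']),s['opening']*87,s['force'])
env.gripper_to(.69)
p=env.read_state()['position']; 
env.move_straight(p+np.array([0,0,.09])-nx*.02,rate=.2)
env.goto(W(-.15,-.28,.30),OC)
fs=env.grab_frame("side"); overlay(fs,[],(200,160,300,260),6,"pics/ge.png")
print(env.read_state()['clock'])
```

```text
True [-0.089  -0.075   0.0901] [-0.0891 -0.075   0.0902] [ 1.3732 -0.0062  1.7004]
[-0.089  -0.075   0.0902] 44.65115221023826 [-2.3235  0.4596  3.365 ]
91.75
```

View pics/ge.png

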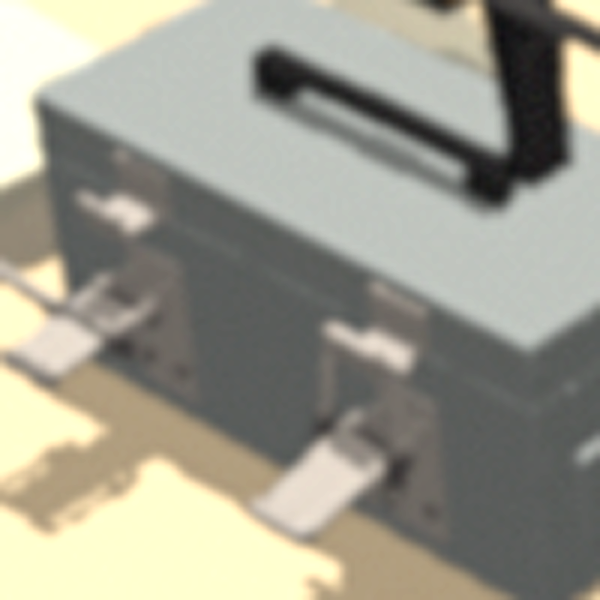

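Run:
```python
from h import *
np.set_printoptions(precision=4,suppress=True)
grab_loop(.075)
s=env.read_state()
if 42<s['opening']*87<48:
    carry(.075,1,6); carry(.075,6,8,flim=10)
    s=env.read_state(); p0=s['position'].copy()
    h=env.move_straight(p0-nx*.012,rate=.02,force_limit=5); s=env.read_state(); print('pull',h,loc(s['position']),loc(p0),s['force'])
    fs=env.grab_frame("side"); overlay(fs,[],(190,140,270,230),6,"pics/gf.png")
```

```text
grip 44.79149730682173 [-0.1287  0.0751  0.0814] [-0.5672 -0.8202  0.256 ] 94.7917
1 False [-0.1211  0.0751  0.0926] grip 44.9 [ 0.9  0.5 -1.7] 95.2
2 False [-0.1111  0.0751  0.1008] grip 44.5 [ 0.1  0.9 -1.3] 95.6
3 False [-0.1008  0.075   0.1026] grip 44.6 [-0.8  2.3 -1. ] 96.0
4 False [-0.093   0.075   0.1029] grip 44.8 [-1.   1.7 -2.3] 96.3
5 False [-0.087   0.075   0.1016] grip 44.7 [-0.7  1.1 -2.2] 96.6
6 False [-0.0872  0.0751  0.0953] grip 44.8 [0.7 1.4 2.7] 96.9
7 True [-0.0893  0.075   0.0902] grip 44.7 [-2.1 -0.   3.6] 97.1
pull True [-0.0907  0.0752  0.0901] [-0.0893  0.075   0.0902] [1.7131 0.7239 2.6655]
```

View pics/gf.png

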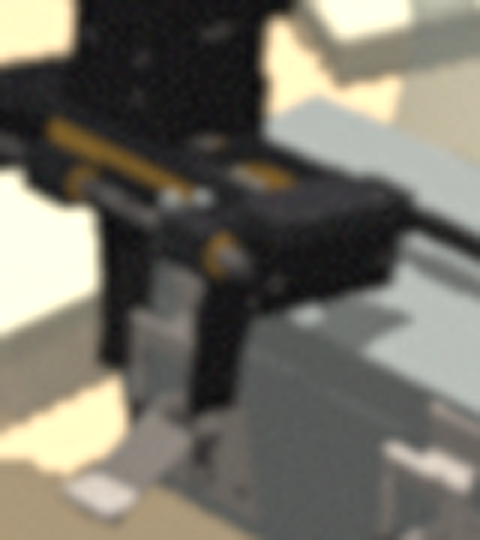

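```bash
cat >> h.py <<'E'
def lev(yc,th,phi,r=.046,gap=0):
    n=np.array([-np.cos(th),np.sin(th)])
    c=LV+r*np.array([-np.sin(th),-np.cos(th)])+(.0075+gap)*n
    t=c-.011*np.array([np.cos(phi),np.sin(phi)])
    return W(t[0],yc,t[1]),ori(phi)
E
python3 - <<'E'
from h import *
np.set_printoptions(precision=4,suppress=True)
env.gripper_to(.69)
p=env.read_state()['position']
env.move_straight(p+np.array([0,0,.09])-nx*.02,rate=.2)
env.goto(W(-.15,-.05,.22),ori(.1))
for yc in (.075,-.075):
  for phi in (.2,.25):
    for th in (1.35,.9,.5,.25):
        j=env.inverse_kinematics(*lev(yc,th,phi)); print(yc,phi,th,lev(yc,th,phi)[0],None if j is None else np.round(j))
fs=env.grab_frame("side"); overlay(fs,[],(190,150,300,250),6,"pics/gh.png")
print(env.read_state()['clock'])
E
```

```text
0.075 0.2 1.35 [0.4142 0.2198 0.0611] [ 51.  14. -49.  21. -20.  33.]
0.075 0.2 0.9 [0.4199 0.2212 0.0411] [ 50.  17. -51.  27. -15.  29.]
0.075 0.2 0.5 [0.4316 0.2241 0.027 ] [ 48.  19. -51.  32. -12.  25.]
0.075 0.2 0.25 [0.4413 0.2265 0.0211] [ 47.  20. -51.  33. -11.  25.]
0.075 0.25 1.35 [0.4143 0.2198 0.0605] [ 49.  13. -55.  40. -13.  17.]
0.075 0.25 0.9 [0.42   0.2212 0.0406] None
0.075 0.25 0.5 [0.4317 0.2241 0.0265] None
0.075 0.25 0.25 [0.4414 0.2265 0.0206] None
-0.075 0.2 1.35 [0.4501 0.0742 0.0611] [ 32.  13. -47.  11. -20.  62.]
-0.075 0.2 0.9 [0.4558 0.0756 0.0411] [ 32.  16. -48.  13. -15.  60.]
-0.075 0.2 0.5 [0.4675 0.0785 0.027 ] [ 31.  18. -48.  15. -13.  59.]
-0.075 0.2 0.25 [0.4772 0.0809 0.0211] [ 30.  20. -47.  15. -13.  59.]
-0.075 0.25 1.35 [0.4503 0.0742 0.0605] [ 32.  12. -52.  20. -13.  53.]
-0.075 0.25 0.9 [0.4559 0.0756 0.0406] None
-0.075 0.25 0.5 [0.4676 0.0785 0.0265] None
-0.075 0.25 0.25 [0.4773 0.0809 0.0206] None
99.4
```

View pics/gh.png

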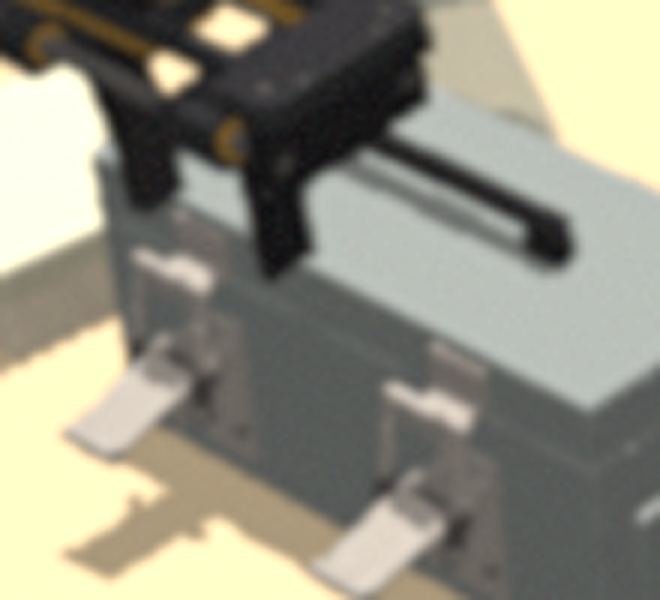

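```bash
cat >> h.py <<'E'
def press(yc):
    env.gripper_to(0,30)
    p,o=lev(yc,1.35,.2,gap=.012); env.goto(p+np.array([0,0,.08]),o)
    env.move_straight(p,o,rate=.15,force_limit=8)
    for th in (1.2,1.05,.9,.75,.6,.45,.35,.25):
        h=env.move_straight(*lev(yc,th,.2,gap=-.001),rate=.05,force_limit=22)
        s=env.read_state(); print(th,h,loc(s['position']),s['force'].round(1),round(s['clock'],1))
        if h: return th
E
python3 - <<'E'
from h import *
np.set_printoptions(precision=4,suppress=True)
r=press(-.075)
fs=env.grab_frame("side"); overlay(fs,[],(190,150,300,250),6,"pics/gi.png")
E
```

```text
1.2 False [-0.1392 -0.0751  0.0531] [ 0.1 -1.1 -0.2] 102.2
1.05 False [-0.137  -0.0751  0.0464] [0.2 0.4 0.5] 102.5
0.9 False [-0.1339 -0.0751  0.04  ] [-0.1 -0.2  0.3] 102.8
0.75 False [-0.1298 -0.075   0.0343] [-0.3 -0.2  0.8] 103.1
0.6 False [-0.125  -0.075   0.0292] [-0.4  0.1  1.1] 103.4
0.45 False [-0.1193 -0.0749  0.025 ] [-0.4 -0.3 -0. ] 103.7
0.35 False [-0.1152 -0.0749  0.0228] [ 0.8 -0.3  1. ] 103.9
0.25 False [-0.111  -0.0749  0.0208] [ 0.3 -0.3 -0.5] 104.2
```

View pics/gi.png

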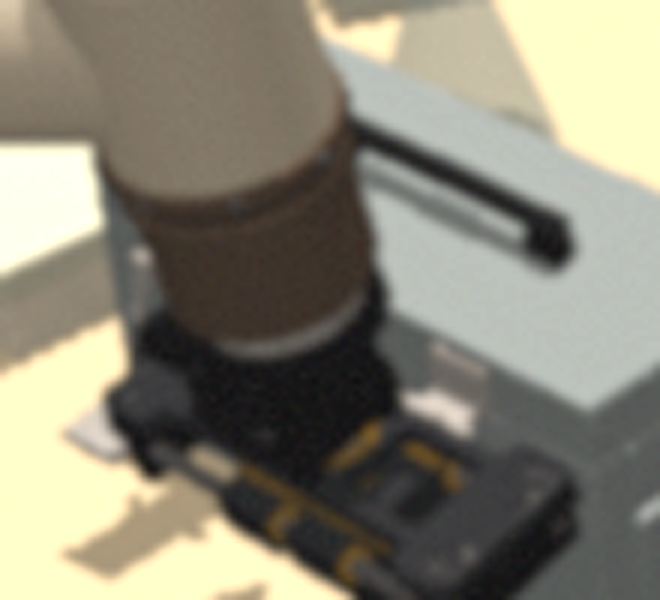

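Run:
```python
from h import *
np.set_printoptions(precision=4,suppress=True)
s=env.read_state(); env.move_straight(s['position']-nx*.05+[0,0,.06],rate=.15)
env.goto(W(-.15,-.05,.24),ori(.1))
fs=env.grab_frame("side"); overlay(fs,[],(190,150,300,250),6,"pics/gj.png")
print(env.read_state()['clock'])
```

```text
105.6417
```

View pics/gj.png

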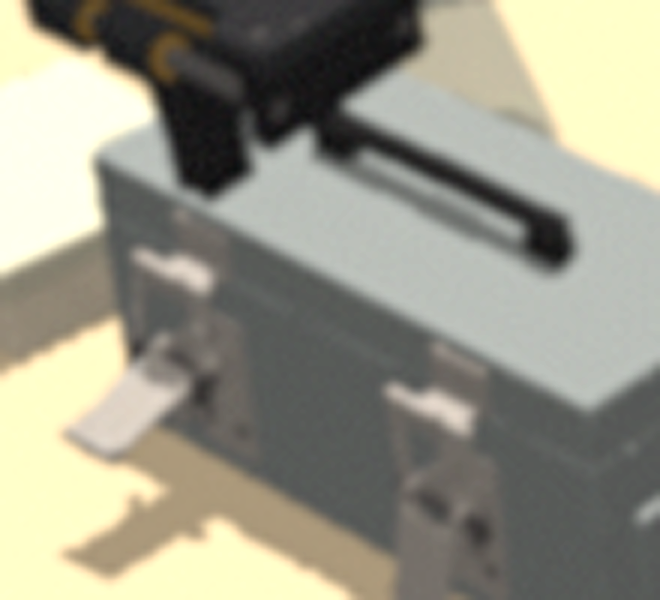

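Run:
```python
from h import *
np.set_printoptions(precision=4,suppress=True)
r=press(.075)
s=env.read_state(); env.move_straight(s['position']-nx*.05+[0,0,.06],rate=.15)
env.goto(W(-.1,-.3,.30),OC)
fs=env.grab_frame("side"); overlay(fs,[],(200,170,280,250),8,"pics/gk.png")
env.set_joints([90,0,0,0,-80,0]) if False else None
print(env.read_state()['clock'])
```

```text
1.2 False [-0.139   0.0749  0.0534] [-0.5 -0.1 -0.1] 107.8
1.05 False [-0.137   0.0749  0.0466] [-0.1  0.5 -0.6] 108.0
0.9 False [-0.1339  0.0749  0.0403] [-0.2 -0.   1.1] 108.3
0.75 False [-0.1299  0.0749  0.0346] [-1.1  0.4 -0.2] 108.6
0.6 False [-0.1251  0.0749  0.0295] [-0.3  0.3 -0.8] 108.9
0.45 False [-0.1195  0.0749  0.0252] [-0.5 -0.   0.7] 109.2
0.35 False [-0.1154  0.075   0.0228] [-0.4 -0.8  0.3] 109.5
0.25 False [-0.1111  0.0751  0.0208] [ 0.4 -0.1  0.5] 109.7
112.0417
```

View pics/gk.png

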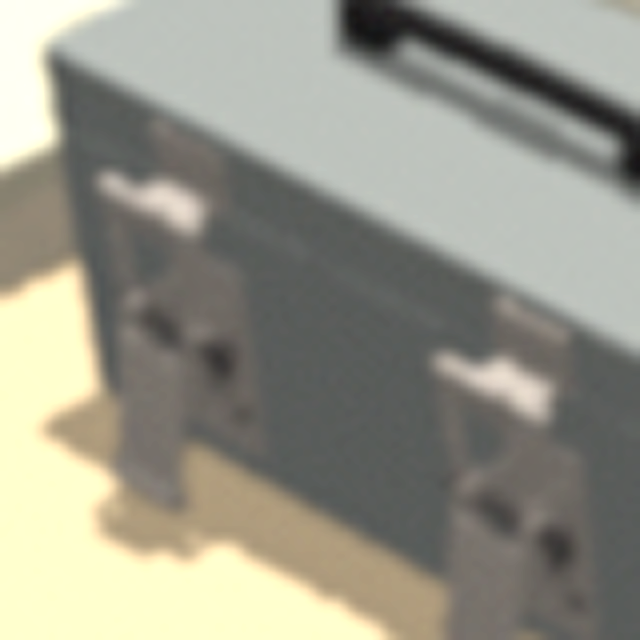

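Run:
```python
from h import *
env.set_joints([-45,0,10,0,-90,60])
PV=[.566,.1770,.234]
fs=env.grab_frame("side"); ft=env.grab_frame("top")
S=[]
for yc in (-.075,.075):
    for th,r in ((0.0,0),(.25,0)):
        pv=LV; d=np.array([-np.sin(th),-np.cos(th)]); n=np.array([-np.cos(th),np.sin(th)])*.0075
        a=pv+n; b=pv+.054*d+n
        for w in (-.015,.015): S.append((toW(PV,(a[0],yc+w,a[1]))[0],toW(PV,(b[0],yc+w,b[1]))[0]))
        S.append((toW(PV,(b[0],yc-.015,b[1]))[0],toW(PV,(b[0],yc+.015,b[1]))[0]))
overlay(fs,S,(200,170,290,260),7,"pics/gl.png"); overlay(ft,[],(180,250,300,330),6,"pics/gm.png",alpha=2)
for th in ("bar_a","lever_a","keeper_a"):
  for f in(fs,ft): print(th,[(loc(x['xyz']),x['score']) for x in env.search_frame(f,th)[:3]])
print(env.read_state()['clock'])
```

```text
bar_a []
bar_a [(array([-0.0838,  0.071 ,  0.1181]), 0.39)]
lever_a [(array([-0.1009,  0.0647,  0.0187]), 0.51), (array([-0.0828, -0.0921,  0.0619]), 0.5)]
lever_a [(array([-0.0926,  0.0731,  0.0576]), 0.66), (array([-0.0903, -0.0764,  0.0578]), 0.6)]
keeper_a [(array([-0.0065, -0.1058,  0.1362]), 0.95)]
keeper_a [(array([-0.0039,  0.0026,  0.1339]), 0.92)]
114.225
```

View pics/gl.png

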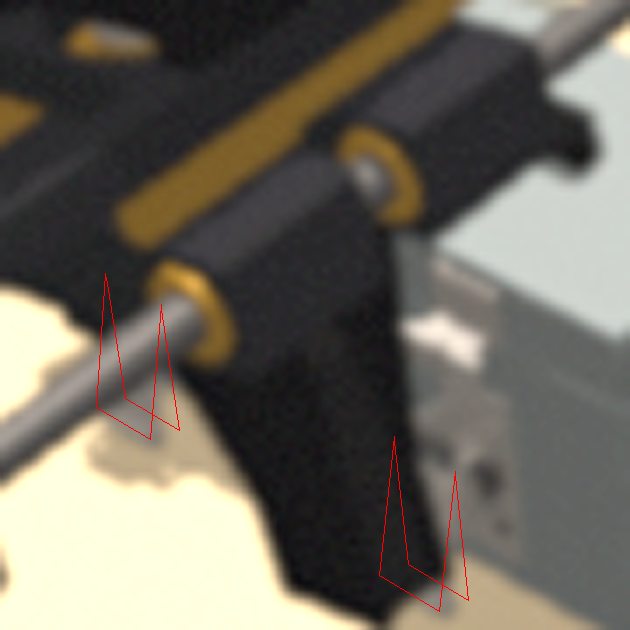

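View pics/gm.png

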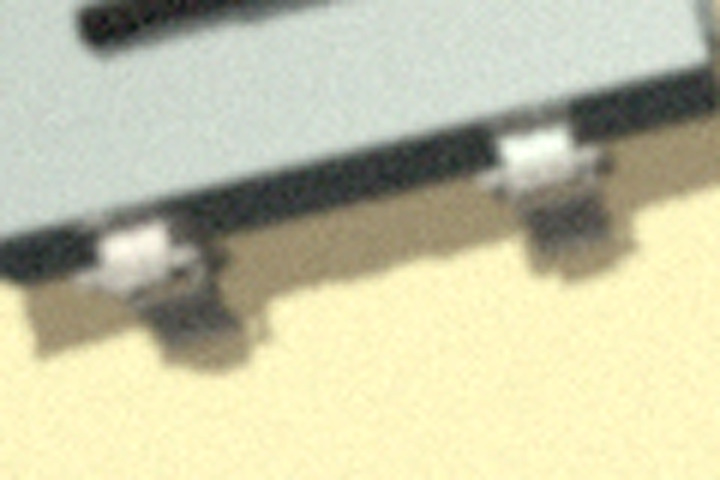

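Run:
```python
from h import *
env.goto(W(-.2,-.05,.30),OC)
env.set_joints([80.764,22.042,.453,0,-68.411,-14.817])
PV=[.566,.1770,.234]
fs=env.grab_frame("side"); ft=env.grab_frame("top")
ims=[env.grab_frame("side")['image'].astype(float) for _ in range(6)]
fs['image']=np.mean(ims,0).astype(np.uint8)
overlay(fs,[],(200,180,275,250),10,"pics/gn.png",alpha=1.9)
ims=[env.grab_frame("top")['image'].astype(float) for _ in range(6)]
ft['image']=np.mean(ims,0).astype(np.uint8)
overlay(ft,[],(185,255,295,315),7,"pics/go.png",alpha=2)
print(env.read_state()['clock'])
```

```text
118.8833
```

View pics/gn.png

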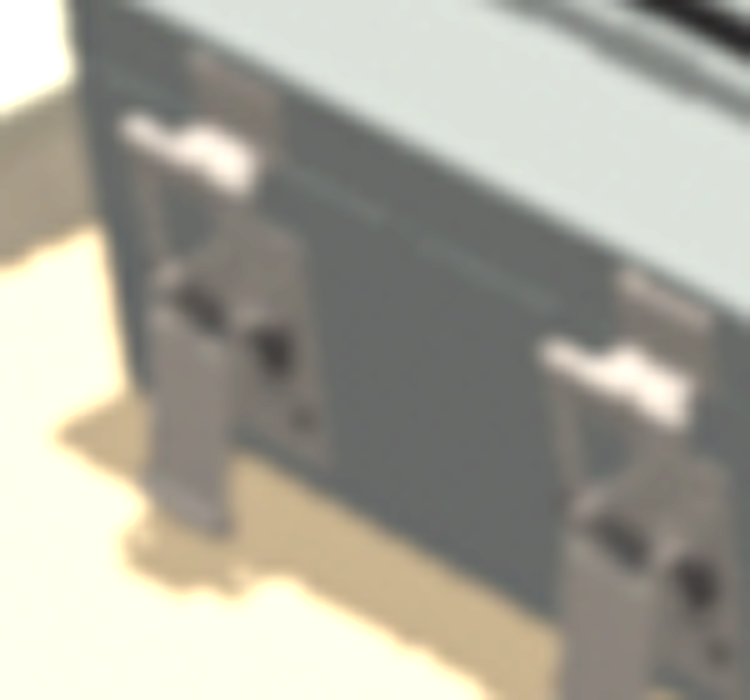

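View pics/go.png

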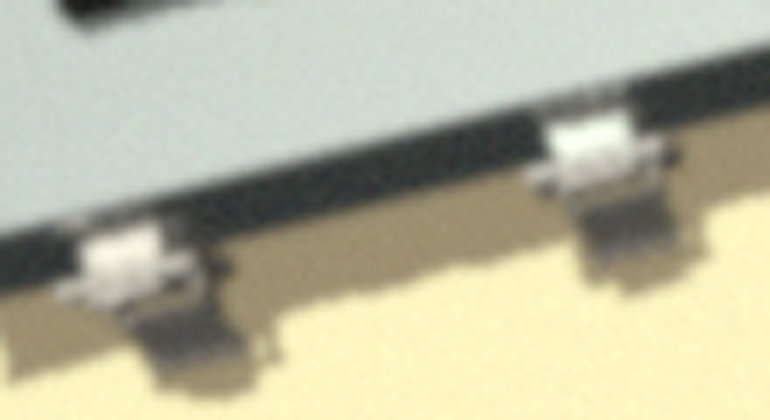

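```bash
cat >> h.py <<'E'
def tip(yc,x,z,phi):  # TCP at local x,z
    return W(x,yc,z),ori(phi)
E
python3 - <<'E'
from h import *
np.set_printoptions(precision=3,suppress=True)
def ori2(phi):
    f=np.sin(phi)*nx+np.array([0,0,-np.cos(phi)]); z=ny; x=np.cross(f,z)
    return R.from_matrix(np.c_[x,f,z]).as_euler('xyz',degrees=True)
for yc in (-.075,.075):
  for phi in (.5,.6,.7,.8,.9,1.0,1.1,1.2,1.4):
    for x in (-.092,-.13):
      for nm,o in (("A",ori(phi)),("B",ori2(phi))):
        j=env.inverse_kinematics(W(x,yc,.035),o)
        if j is not None: print(yc,phi,x,nm,np.round(j))
E
```

```text
-0.075 0.7 -0.13 A [  -6.   16.  -41. -111.  -14. -143.]
-0.075 0.7 -0.13 B [  -6.   16.  -41. -111.  -14.   37.]
-0.075 0.8 -0.092 A [ -15.   22.  -45. -132.  -28. -114.]
-0.075 0.8 -0.092 B [ -15.   22.  -45. -132.  -28.   66.]
-0.075 0.8 -0.13 A [ -20.   21.  -50. -131.  -32. -109.]
-0.075 0.8 -0.13 B [ -20.   21.  -50. -131.  -32.   71.]
-0.075 0.9 -0.092 A [ -21.   28.  -52. -140.  -44.  -98.]
-0.075 0.9 -0.092 B [ -21.   28.  -52. -140.  -44.   82.]
-0.075 0.9 -0.13 A [ -26.   29.  -57. -138.  -49.  -93.]
-0.075 0.9 -0.13 B [ -26.   29.  -57. -138.  -49.   87.]
-0.075 1.0 -0.092 A [ -25.   36.  -57. -142.  -60.  -88.]
-0.075 1.0 -0.092 B [ -25.   36.  -57. -142.  -60.   92.]
-0.075 1.1 -0.092 A [ -28.   46.  -60. -142.  -76.  -79.]
-0.075 1.1 -0.092 B [ -28.   46.  -60. -142.  -76.  101.]
-0.075 1.4 -0.092 A [ -29.   74.  -59. -134. -111.  -60.]
-0.075 1.4 -0.092 B [ -29.   74.  -59. -134. -111.  120.]
0.075 0.6 -0.13 A [   6.   17.  -51. -162.  -14. -102.]
0.075 0.6 -0.13 B [   6.   17.  -51. -162.  -14.   78.]
0.075 0.7 -0.092 A [   6.   22.  -53. -168.  -25.  -95.]
0.075 0.7 -0.092 B [   6.   22.  -53. -168.  -25.   85.]
0.075 0.7 -0.13 A [   5.   20.  -58. -168.  -29.  -94.]
0.075 0.7 -0.13 B [   5.   20.  -58. -168.  -29.   86.]
0.075 0.8 -0.092 A [   5.   25.  -58. -170.  -39.  -92.]
0.075 0.8 -0.092 B [   5.   25.  -58. -170.  -39.   88.]
```

Run:
```python
from h import *
np.set_printoptions(precision=3,suppress=True)
def ori2(phi):
    f=np.sin(phi)*nx+np.array([0,0,-np.cos(phi)]); z=ny; x=np.cross(f,z)
    return R.from_matrix(np.c_[x,f,z]).as_euler('xyz',degrees=True)
for yc in (-.075,.075):
  for phi in (.7,.75,.8,.85,.9):
    for x,z in ((-.13,.018),(-.097,.018),(-.12,.06),(-.13,.1),(-.15,.06)):
      print(yc,phi,x,z,[None if j is None else np.round(j) for j in (env.inverse_kinematics(W(x,yc,z),ori2(phi)),)])
```

```text
-0.075 0.7 -0.13 0.018 [array([ -13.,   20.,  -45., -124.,  -20.,   57.])]
-0.075 0.7 -0.097 0.018 [array([  -8.,   21.,  -39., -120.,  -16.,   48.])]
-0.075 0.7 -0.12 0.06 [None]
-0.075 0.7 -0.13 0.1 [None]
-0.075 0.7 -0.15 0.06 [None]
-0.075 0.75 -0.13 0.018 [array([ -18.,   23.,  -49., -132.,  -29.,   71.])]
-0.075 0.75 -0.097 0.018 [array([ -14.,   24.,  -45., -131.,  -26.,   66.])]
-0.075 0.75 -0.12 0.06 [array([  -4.,   13.,  -39., -107.,  -13.,   31.])]
-0.075 0.75 -0.13 0.1 [None]
-0.075 0.75 -0.15 0.06 [array([  -8.,   11.,  -43., -110.,  -15.,   36.])]
-0.075 0.8 -0.13 0.018 [array([ -22.,   26.,  -53., -136.,  -38.,   80.])]
-0.075 0.8 -0.097 0.018 [array([ -18.,   26.,  -49., -137.,  -34.,   76.])]
-0.075 0.8 -0.12 0.06 [array([ -13.,   15.,  -44., -121.,  -22.,   53.])]
-0.075 0.8 -0.13 0.1 [None]
-0.075 0.8 -0.15 0.06 [array([ -16.,   14.,  -48., -121.,  -25.,   55.])]
-0.075 0.85 -0.13 0.018 [array([ -25.,   31.,  -56., -139.,  -46.,   87.])]
-0.075 0.85 -0.097 0.018 [array([ -21.,   29.,  -52., -140.,  -42.,   82.])]
-0.075 0.85 -0.12 0.06 [array([ -18.,   18.,  -49.,
[... 1104 characters left out ...]
 -13.,   73.])]
0.075 0.75 -0.15 0.06 [array([   3.,   16.,  -61., -166.,  -30.,   85.])]
0.075 0.8 -0.13 0.018 [None]
0.075 0.8 -0.097 0.018 [array([   5.,   29.,  -60., -171.,  -45.,   90.])]
0.075 0.8 -0.12 0.06 [array([   4.,   19.,  -60., -168.,  -35.,   87.])]
0.075 0.8 -0.13 0.1 [array([   5.,   10.,  -56., -162.,  -22.,   80.])]
0.075 0.8 -0.15 0.06 [None]
0.075 0.85 -0.13 0.018 [None]
0.075 0.85 -0.097 0.018 [None]
0.075 0.85 -0.12 0.06 [None]
0.075 0.85 -0.13 0.1 [array([   4.,   11.,  -59., -164.,  -30.,   83.])]
0.075 0.85 -0.15 0.06 [None]
0.075 0.9 -0.13 0.018 [None]
0.075 0.9 -0.097 0.018 [None]
0.075 0.9 -0.12 0.06 [None]
0.075 0.9 -0.13 0.1 [None]
0.075 0.9 -0.15 0.06 [None]
```

```bash
cat >> h.py <<'E'
def ori2(phi):
    f=np.sin(phi)*nx+np.array([0,0,-np.cos(phi)]); z=ny; x=np.cross(f,z)
    return R.from_matrix(np.c_[x,f,z]).as_euler('xyz',degrees=True)
E
python3 - <<'E'
from h import *
np.set_printoptions(precision=4,suppress=True)
j=np.array(env.inverse_kinematics(W(-.15,.075,.06),ori2(.7)))
k=j.copy(); k[1]-=25
env.set_joints(k); s=env.read_state(); print(s['position'],s['clock'])
env.set_joints(j); s=env.read_state(); print(loc(s['position']),s['clock'])
env.move_straight(W(-.125,.075,.02),rate=.1,force_limit=8)
h=env.move_straight(W(-.090,.075,.02),rate=.02,force_limit=6); s=env.read_state(); print(h,loc(s['position']),s['force'],s['clock'])
fs=env.grab_frame("side"); overlay(fs,[],(130,120,290,260),5,"pics/gp.png")
E
```

```text
[0.408  0.218  0.2471] 121.3083
[-0.1498  0.0752  0.0603] 122.0583
True [-0.0985  0.0754  0.019 ] [-0.3176 -0.2827  0.0014] 123.9667
```

View pics/gp.png

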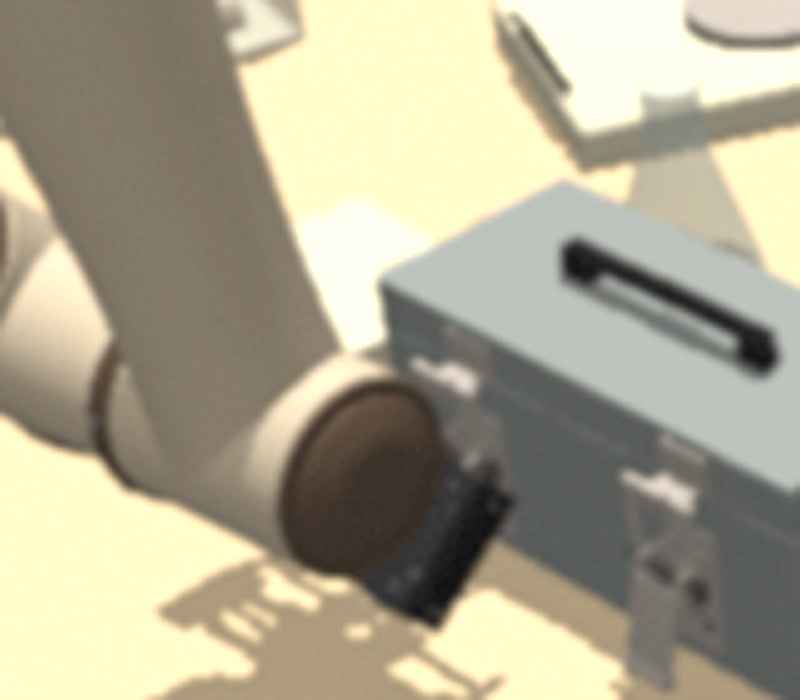

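Contact at face x = −0.090, which is exactly the home position. Same check on latch a.

Run:
```python
from h import *
np.set_printoptions(precision=4,suppress=True)
h=env.move_straight(W(-.088,.075,.02),rate=.02,force_limit=12); s=env.read_state(); print(h,loc(s['position']),s['force'])
env.move_straight(W(-.125,.075,.02),rate=.1)
env.move_straight(W(-.15,.075,.06),rate=.1)
j=np.array(env.inverse_kinematics(W(-.15,-.075,.06),ori2(.8)))
k=j.copy(); k[1]-=25
c=env.read_state()['joint_positions'].copy(); c[1]-=25; env.set_joints(c)
env.set_joints(k); env.set_joints(j)
env.move_straight(W(-.125,-.075,.02),rate=.1,force_limit=8)
print(loc(env.read_state()['position']))
h=env.move_straight(W(-.090,-.075,.02),rate=.02,force_limit=4); s=env.read_state(); print(h,loc(s['position']),s['force'],s['clock'])
h=env.move_straight(W(-.086,-.075,.02),rate=.02,force_limit=12); s=env.read_state(); print(h,loc(s['position']),s['force'],s['clock'])
env.move_straight(W(-.125,-.075,.02),rate=.1)
env.move_straight(W(-.15,-.075,.06),rate=.1)
c=env.read_state()['joint_positions'].copy(); c[1]-=25; env.set_joints(c)
env.set_joints([80.764,22.042,.453,0,-68.411,-14.817])
f=env.grab_frame("side"); ims=[env.grab_frame("side")['image'].astype(float) for _ in range(6)]
f['image']=np.mean(ims,0).astype(np.uint8)
overlay(f,[],(200,180,275,250),10,"pics/gq.png",alpha=1.9)
f=env.grab_frame("top"); ims=[env.grab_frame("top")['image'].astype(float) for _ in range(6)]
f['image']=np.mean(ims,0).astype(np.uint8)
overlay(f,[],(185,255,295,315),7,"pics/gr.png",alpha=2)
print(env.read_state()['clock'])
```

```text
True [-0.0985  0.0758  0.0177] [-0.8278 -0.5269  0.9373]
[-0.1249 -0.0751  0.0212]
True [-0.0976 -0.0746  0.0192] [-1.6232 -1.0163  0.9341] 129.5083
True [-0.0975 -0.074   0.0181] [-2.3591 -0.7877  0.3912] 129.8167
134.2167
```

View pics/gq.png

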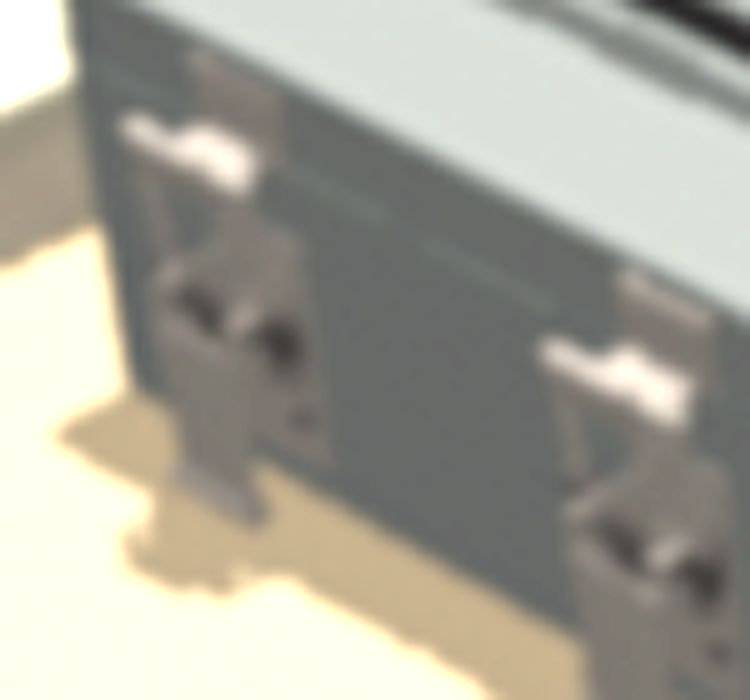

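View pics/gr.png

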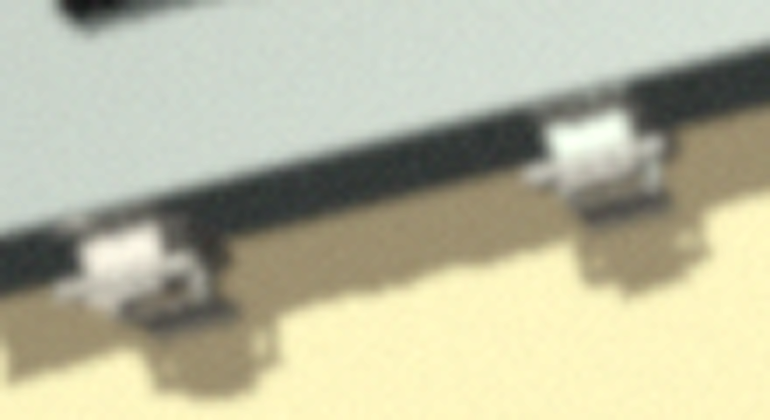

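Run:
```python
from h import *
np.set_printoptions(precision=4,suppress=True)
fs=env.grab_frame("side"); ft=env.grab_frame("top")
PV=[.566,.1770,.234]
for n,t,s in (("b",(193.6,296.1),(212.4,192.2)),("a",(260.5,279.8),(254.2,214.8))):
    p,e=tri(ft,t,fs,s); c,s_=np.cos(PV[2]),np.sin(PV[2]); d=p[:2]-PV[:2]
    print(n,p,e,'local',d@[c,s_],d@[-s_,c],p[2])
S=[]
for y in (-.075,.075):
  for kz,xo in ((.1115,-.082),(.1115,-.090),(.1185,-.0885)):
    S.append((toW(PV,(xo,y-.0225,kz))[0],toW(PV,(xo,y+.0225,kz))[0]))
ims=[env.grab_frame("side")['image'].astype(float) for _ in range(4)]; fs['image']=np.mean(ims,0).astype(np.uint8)
overlay(fs,[],(205,180,245,215),18,"pics/gs.png",alpha=2)
overlay(fs,S,(205,180,285,235),10,"pics/gt.png",alpha=2)
```

```text
b [0.4629 0.2518 0.1107] 0.002530031144708492 local -0.0829670854619955 0.09667254705330203 0.11070000948802255
a [0.498  0.1061 0.1109] 0.002115556227545037 local -0.08255450513895235 -0.053181323909290625 0.11091148678713397
```

View pics/gs.png

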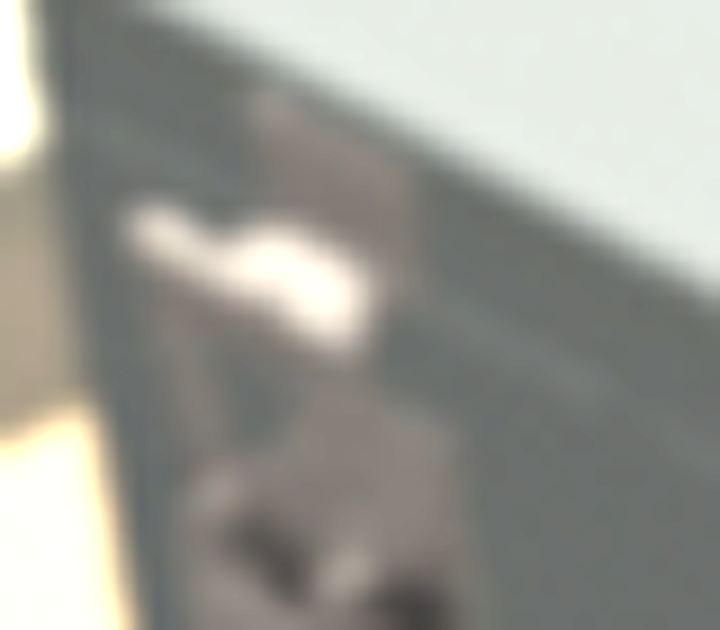

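View pics/gt.png

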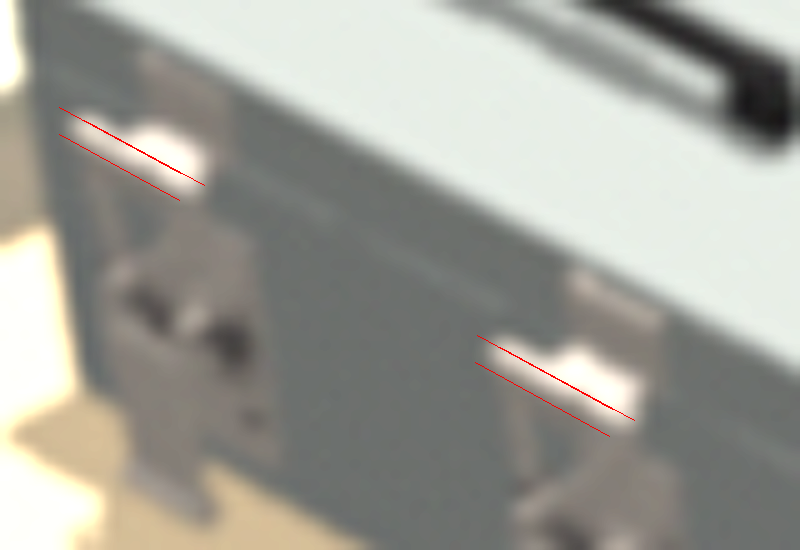

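Run:
```python
from h import *
a=cv2.imread("pics/top0.png"); ft=env.grab_frame("top")
cv2.imwrite("pics/end_t.png",ft['image'])
d=cv2.absdiff(a,ft['image']).max(2); cv2.imwrite("pics/diff.png",cv2.convertScaleAbs(d,alpha=2))
s=env.read_state(); print(s['position'],s['clock'],s['force'])
```

```text
[0.25467783 0.57074472 0.22254573] 134.5667 [ 0.13529632 -0.23532994  0.62299214]
```

View pics/diff.png

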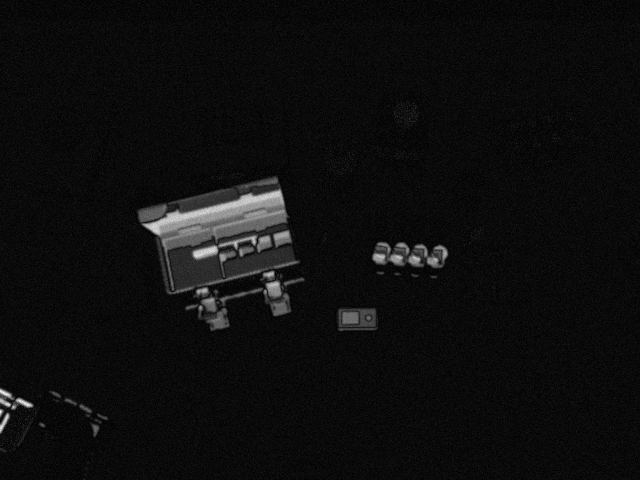

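View pics/end_t.png

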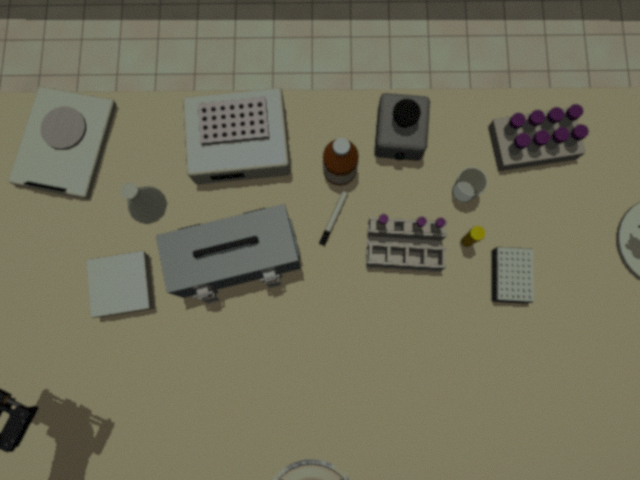

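Run:
```python
from h import *
ft=env.grab_frame("top")
PV=[.566,.1770,.234]; c,s=np.cos(PV[2]),np.sin(PV[2])
def l(u,v,z):
    d=atz(ft,u,v,z)[:2]-PV[:2]; return np.round([d@[c,s],d@[-s,c]],4)
for n,q in (("b bar mid",(128,279)),("a bar mid",(595,160)),("b keeper outer edge",(132,302)),("a keeper outer edge",(598,190)),("front lid top edge near b",(120,205)),("lid top edge a",(590,92))):
    u,v=q[0]/7+185-.43,q[1]/7+255-.43
    z=.135 if 'lid' in n else (.1185 if 'outer' in n else .1115)
    print(n,l(u,v,z))
```

```text
b bar mid [-0.0833  0.0754]
a bar mid [-0.0814 -0.0743]
b keeper outer edge [-0.0915  0.0742]
a keeper outer edge [-0.0918 -0.0737]
front lid top edge near b [-0.0638  0.0687]
lid top edge a [-0.0639 -0.0792]
```

Both bars measure 16–18 mm out from the wall (keeper point 17, lip 22–25), so they sit behind the lips. Handing in.

Run:
```python
from workcell import env
env.close_job(); print("done")
```

```text
the job is handed in; nothing more can be done
done
```

The carrier is packed, shut and latched, and I handed the job in at about 135 s; no verdict was reported. All four wide tubes stand in the wells, the logger lies on the ledge, the lid is shut, and both loops are hooked with their levers down.

**Last checks that passed**
- **Tubes and logger:** seen upright in the wells and flat on the ledge just before the lid was closed. They could not be seen afterwards.
- **Lid:** its top measured 135.9 mm up when I pressed it shut (135 mm expected).
- **Loops:** both crossbars lie about 16–18 mm out from the wall, behind the lips (keeper point 17 mm, lip 22–25 mm).
- **Levers:** a fingertip touch on each stopped at 90 mm in the carrier's x, within 1 mm of the home position (90.5 mm).
- **Everything else:** a before/after top picture shows only the carrier, wide tubes and logger changed.

**What disagreed**
- **Levers did not snap home:** the first downward press left both at about 0.2 rad with almost no resistance, where I expected a snap. A second press from the front seated them. Loop tension was not measured; hooking rests on the images, and on the loops resisting a gentle outward pull when I hooked them.
- **Position offset:** the camera estimate of the carrier was about 3–4 mm off from touching it, so I used the touched pose.
- **Tube release:** the last two tubes were let go about 17 mm above the well floor, because the neighbouring caps blocked the fingers.

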